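Unload the ultrasonic cleaner into the drying rack

ROBOT

A 6-joint arm with a two-finger parallel gripper is mounted at the origin on the work surface. World frame = base frame: x ahead of the robot, y to its left, z up, the work surface at z = 0. Lengths are in mm, angles in rad, forces in N, time in s.
With the tool pointing down it reaches from about 275 to 750 mm from the base axis. Payload 10.2 kg.
Tool frame: the origin (TCP) lies at the very end of the fingers, on their centre line; the grasp point (between the pads) lies 19 mm behind it (ctrl.grip_depth is the distance from the TCP to the grasp point, in mm); z points along the fingers, x is the direction in which the jaws open and shut, and the axes are right-handed (so a half turn about z gives the same grasp; the last joint's range is limited). The gripper opens to 85 mm and grips with 20 to 120 N. Pads are 22 mm wide; open, the fingers measure 114 mm over their backs; the gripper's body (76 mm by 85 mm) begins 54 mm behind the grasp point. The pads swing forward as they close: fully open they stand 13 mm farther back than shut.
Start: joints at [0.886, 0.313, 1.498, -0, 1.331, -0.223], TCP at [233.932, 470.007, 208.694] pointing down, gripper open.
Joint ranges: [-2.94, 2.94], [-0.97, 2.17], [0.19, 2.56], [-1.23, 4.37], [0.02, 3.11], [-2.88, 2.88]. Speed limits (rad/s): [2.39, 2.39, 3.01, 3.14, 3.14, 3.14].

INTERFACE

Orientations are given as a unit quaternion [w, x, y, z].
In Python, from rig import ctrl gives the robot as it stands.
- The arm moves only by the tool play_rows, never from a script. Its argument "motion" is a list of rows, each a list of 2 entries, a list of its own where there are three numbers: the shift along the tool's x, y, z in mm, then the turn, a rotation vector about the tool's x, y, z in degrees. A call has 1 to 20 rows; each row shifts and turns the commanded pose from where the row before left it, along the tool's axes as they then stand; what a row does not reach is not made up. A row lasts 1/12 s, in which the tool goes at most 41.7 mm and 7.16 degrees, less where a joint would pass 70% of its speed; a pose out of reach is approached as far as the arm can. A call with a gripper value outside its range is refused whole. "fingers" is the finger opening in mm, from 0 to 85.4, set as the call begins (left out, the last holds). The fingers move at their own pace and stop on an object; "squeeze" is the grip in N (left out, the last holds). Time passes only in rows, so rows that do not move let the fingers close. It gives the time, the measured TCP pose, the force and the opening at its end, in the units of the state.
- ctrl.sense(): the state, without advancing time (a new reading comes with each control period).
- ctrl.capture(name): name is "scene" or "side" or "wrist"; returns the picture (384x512x3 uint8, red, green, blue); there is no depth.
- ctrl.get_calibration(name): a dict with "K" (3x3 intrinsics, pixels), "R" (3x3) and "t" (3): a world point X has camera coordinates R X + t; the wrist camera has in their place "tool_from_camera" (4x4, takes a point from camera to tool coordinates, whose origin is the TCP and whose axes are the tool frame's). Camera axes: x right, y down, z forward; pixel columns grow to the right and rows downward; lengths in mm; the calibration is good to about 2 mm. The wrist camera is an equidistant fisheye: a pixel r from the principal point sees the ray r / f radians off the axis. A picture is of the moment at which its call begins: read the wrist's pose just before it. get_calibration takes no time and is no camera call.
- ctrl.finish_job(): hands the job in, once; it reports no verdict.
Trained networks look in the newest picture that a camera, given by its name, has taken for a name from the list of things; names that differ only in an ending like _2 or _b are one class to them, and where a whole thing is asked for, a point or a joint stands for the part that bears it (a point fixed in the world has none). Each returns a list of dicts, best first, with "p" (0 to 1); they miss things now and then, are a little off and sometimes report something else, mostly with a low value. They report only what shows in the picture. A call takes as long as a camera call.
- ctrl.spot_in(camera, name): "position" ([column, row] as shares, 0 to 1, of the picture: columns of its width, rows of its height, amid what is visible of it).
The state is a dict: "time_s": time; "joints": joint angles; "dq": joint speeds; "tau": joint torques, N m; "eef_pos": TCP position; "ee_rot": TCP orientation; "force": force on the tool from outside, world axes, zero at the start; "wrist_torque": the same for the moment, N m; "grip_width": opening from 0.0 (shut) to 1.0 (fully open).
Only numpy, scipy, OpenCV 4.12 (cv2) and the standard library are available. Lean on these libraries where they do the work, as an engineer would, in place of code of your own. Each camera call takes 0.05 s, during which the arm holds its last target. There are 200 camera calls.

TASK

Lift the lid off the ultrasonic cleaner and lay it handle up on the mat, then slide every wet cassette up out of the bath and stand it on its long edge on the floor of an empty slot of the drying rack, one to a slot, keeping it upright all the way and leaving the cassette that is already in the rack standing there. When the bath is empty put the lid back on so that it sits flat and fully home, then push the drying rack's start button; do not disturb the other things on the counter.

Things in the scene. Friction and masses are not known exactly. Their poses are not given: they have to be found in the camera images.
- bath: ultrasonic cleaner: fixed black open tank, 226 (x) x 156 (y) x 120 mm tall, walls 8 mm; origin at the centre of its underside, z up. A steel insert inside has 4 slots, 18 mm wide, at x = -63, -21, 21, 63 mm; a cassette in one stands 12 mm above the counter, thickness along the bath's x, length along y, its top 13 mm below the rim. Slot guides end 57 mm above the counter.
- lid_grip (a point): middle of the lid's black bridge handle, a bar 100 (x) x 18 (y) x 16 mm, z up; it is 30 mm above the top of the lid's plate and 47 mm above the underside of the lid's plug. With the lid seated on the bath this point is 155 mm above the counter over the middle of the bath, its x along the bath's x; with the lid lying on the mat, 49 mm above the counter.
- mat: thin dark rubber mat fixed on the counter between the two machines, 250 (x) x 180 (y) x 2 mm; origin at the centre of its underside
- rack: drying rack, fixed. Origin on the counter under the middle slot, z up. 5 slots 42 mm apart along x; slot floor 30 mm up, 20 mm slots between white dividers with rounded tops 80 mm up; rails at y = +-65 mm, 46 mm up. A cassette stands on its 110 mm edge, thickness along x, length along y, centre then 77.5 mm up. At the -x end a low black control block bears the start button.
- start (a joint): round white push button of the drying rack: 0 = out, pushed straight down up to 0.006 m, springs back; about 5 N pushes it home
- start_top (a point): centre of the top face of the start button (28 mm across), 198 mm from the middle slot toward the rack's -x
- slot1 (a point): end slot of the rack (nearest to the start button): middle of the slot's floor, 30 mm above the counter (x = -84 mm in the rack's frame)
- slot5 (a point): end slot of the rack (farthest from the start button): middle of the slot's floor, 30 mm above the counter (x = 84 mm in the rack's frame)
- cass1_c (a point): wet instrument cassette in the bath at the start (may be absent): perforated steel slab 12 (x) x 110 (y) x 95 mm (z, up), about 0.2 kg; this point is its centre, axes as the slab's
- cass2_c (a point): wet instrument cassette in the bath at the start (may be absent): perforated steel slab 12 (x) x 110 (y) x 95 mm (z, up), about 0.2 kg; this point is its centre, axes as the slab's
- cass3_c (a point): wet instrument cassette in the bath at the start (may be absent): perforated steel slab 12 (x) x 110 (y) x 95 mm (z, up), about 0.2 kg; this point is its centre, axes as the slab's
- cass4_c (a point): wet instrument cassette in the bath at the start (may be absent): perforated steel slab 12 (x) x 110 (y) x 95 mm (z, up), about 0.2 kg; this point is its centre, axes as the slab's
- dry1_c (a point): the same kind of cassette, already standing in a slot of the rack at the start (exactly one of dry1..dry3 is present); this point is its centre
- dry2_c (a point): the same kind of cassette, already standing in a slot of the rack at the start (exactly one of dry1..dry3 is present); this point is its centre
- dry3_c (a point): the same kind of cassette, already standing in a slot of the rack at the start (exactly one of dry1..dry3 is present); this point is its centre
- jug: bystander, to be left alone: large white round bottle, 110 mm across, 240 mm tall
- wipes: bystander, to be left alone: white can, 84 mm across, 160 mm tall
- bowl: bystander, to be left alone: green mixing bowl, 110 mm across
- tub: bystander, to be left alone: clear jar with white lid, 84 mm across
- block1: bystander, to be left alone: small black block, 45 mm
- block2: bystander, to be left alone: small black block, 45 mm
- lid: the bath's loose lid, about 0.35 kg: grey plate 224 (x) x 154 (y) x 5 mm over a 198 x 128 x 12 mm plug that drops into the tank with 6 mm of play each side, bridge handle on top; origin at the centre of the plug's underside, z up

How it is judged:
By the outcome, as a careful person would: the job done as asked, in the order asked, and still so for the second after the job is handed in, with the robot touching nothing.
Of cass1, cass2, cass3, cass4 only 2 to 4 are there at a start; the rules pass over those that are not, and their reading is None.
Of dry1, dry2, dry3 only 1 to 1 are there at a start; the rules pass over those that are not, and their reading is None.
At some moment in a run one of lid may be knocked a few centimetres aside while the robot is not near it.
It also fails if it takes over 210 s, if anything falls off the work surface, if the arm or the gripper's body presses on something with over 40 N, if the wrist force passes 120 N, or if a joint passes its speed limit or range.

## Working session

There is one attempt and no reset: what is moved stays moved. The work goes in short steps, Python scripts to look and compute and a tool call to move; the robot and the scene stay as the last step left them, time stands still between calls to the robot, and variables do not carry over. Pictures are saved under pics/ and viewed, about 12 in all and at most 16, crops included, and the job is handed in when it is done.

Besides the shell and the picture viewer there is one more tool, called by a JSON object that holds its "op" and its "data", one argument or row to a line. play_rows: Moves the arm, as the interface text tells. Its arguments: {"type":"object","properties":{"motion":{"type":"array"},"fingers":{"type":"number"},"squeeze":{"type":"number"}},"required":["motion"]}

```bash
ls; mkdir -p pics; cat > h.py <<'E'
import numpy as np, cv2
from rig import ctrl
def snap(n,f):
    im=ctrl.capture(n); cv2.imwrite(f'pics/{f}.png',im[:,:,::-1]); return im
E
python3 - <<'E'
from h import *
np.set_printoptions(precision=3,suppress=True)
s=ctrl.sense(); print(s)
ims=[]
for n in ['scene','side','wrist']:
    im=snap(n,n+'0'); ims.append(im)
    c=ctrl.get_calibration(n); print(n,{k:np.array(v) if not isinstance(v,str) else v for k,v in c.items()})
    for t in ['bath','lid','lid_grip','mat','rack','start_top','slot1','slot5','dry1_c','cass1_c','block1','jug','wipes','bowl','tub']:
        r=ctrl.spot_in(n,t)
        print(t,[(round(d['p'],2),round(d['position'][0]*512),round(d['position'][1]*384)) for d in r[:3]])
E
```

```text
pics
{'time_s': 0.0, 'joints': array([ 0.886,  0.313,  1.498,  0.   ,  1.331, -0.223]), 'dq': array([-0.001, -0.   , -0.   ,  0.   ,  0.   ,  0.   ]), 'tau': array([  0.001, -41.227, -25.974,  -0.   ,   0.004,  -0.   ]), 'eef_pos': array([233.733, 469.787, 208.115]), 'ee_rot': array([ 0.   ,  0.85 ,  0.527, -0.001]), 'force': array([-0.219,  0.946, -0.647]), 'wrist_torque': array([-0.046, -0.018, -0.003]), 'grip_width': 0.9979371887510079}
scene {'K': array([[373.357,   0.   , 257.427],
       [  0.   , 373.357, 193.853],
       [  0.   ,   0.   ,   1.   ]]), 'R': array([[-0.783,  0.622, -0.021],
       [ 0.442,  0.532, -0.722],
       [-0.438, -0.575, -0.692]]), 't': array([ 460.915, -171.165, 1568.418])}
bath [(0.58, 324, 277)]
lid [(0.65, 326, 243)]
lid_grip [(0.68, 329, 244), (0.47, 237, 247)]
mat [(0.83, 267, 212)]
rack [(0.68, 238, 170)]
start_top [(0.43, 328, 244)]
slot1 [(0.78, 236, 172)]
slot5 [(0.78, 236, 172)]
dry1_c []
cass1_c []
block1 [(0.8, 216, 231), (0.65, 237, 246)]
jug [(0.87, 389, 305)]
wipes [(0.91, 182, 135), (0.74, 189, 218), (0.52, 327, 247)]
bowl [(0.61, 190,
[... 598 characters left out ...]
k1 [(0.72, 260, 233), (0.51, 225, 213)]
jug [(0.56, 239, 283)]
wipes [(0.84, 276, 143)]
bowl [(0.89, 220, 183)]
tub [(0.86, 198, 223)]
wrist {'K': array([[297.319,   0.   , 253.584],
       [  0.   , 297.319, 192.986],
       [  0.   ,   0.   ,   1.   ]]), 'tool_from_camera': array([[   1.   ,    0.001,   -0.001,   -0.035],
       [  -0.   ,    0.964,    0.265,  -66.237],
       [   0.001,   -0.265,    0.964, -165.464],
       [   0.   ,    0.   ,    0.   ,    1.   ]])}
bath [(0.74, 100, 361)]
lid []
lid_grip []
mat [(0.8, 100, 362)]
rack []
start_top []
slot1 [(0.59, 5, 338)]
slot5 [(0.59, 5, 338)]
dry1_c []
cass1_c []
block1 []
jug [(0.89, 405, 356)]
wipes [(0.32, 253, 320)]
bowl []
tub []
```

```bash
python3 - <<'E'
import cv2
a=cv2.imread('pics/scene0.png')[90:390,120:440];b=cv2.imread('pics/side0.png')[90:320,150:400]
cv2.imwrite('pics/a1.png',cv2.resize(a,None,fx=2,fy=2,interpolation=3)[:600])
cv2.imwrite('pics/b1.png',cv2.resize(b,None,fx=2.6,fy=2.6,interpolation=3))
E
```

```text
(no output)
```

View pics/a1.png

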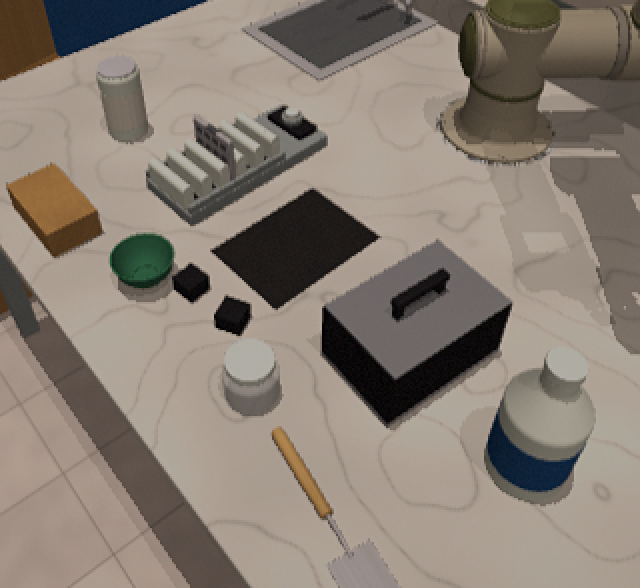

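View pics/b1.png

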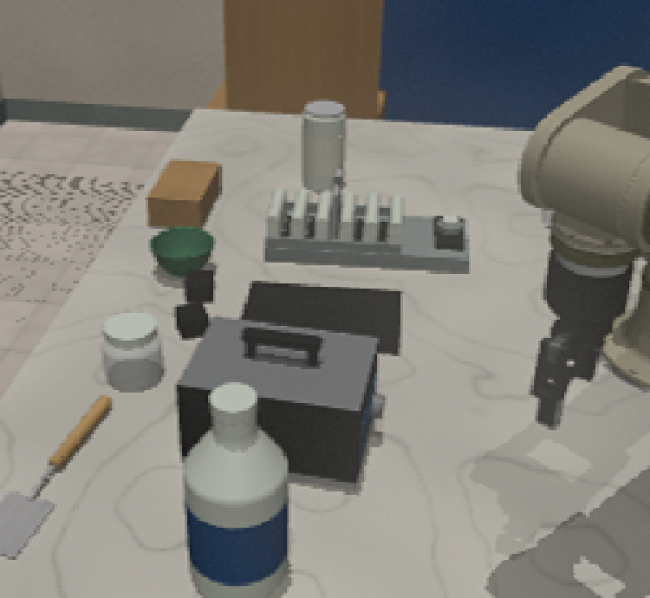

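```bash
cat >> h.py <<'E'
CAL={n:{k:np.array(v) for k,v in ctrl.get_calibration(n).items() if k!='model'} for n in ('scene','side','wrist')}
from scipy.spatial.transform import Rotation as Ro
from scipy.optimize import least_squares
def proj(n,X):
    c=CAL[n]; P=c['R']@np.asarray(X,float)+c['t']; p=c['K']@P; return p[:2]/p[2]
def rayplane(n,uv,z):
    c=CAL[n]; d=c['R'].T@np.linalg.solve(c['K'],[uv[0],uv[1],1]); o=-c['R'].T@c['t']; return o+d*(z-o[2])/d[2]
def wproj(X,pos,q):
    c=CAL['wrist']; T=c['tool_from_camera']; R=Ro.from_quat([*q[1:],q[0]]).as_matrix()
    t=R.T@(np.asarray(X,float)-pos); p=T[:3,:3].T@(t-T[:3,3]); th=np.arctan2(np.hypot(p[0],p[1]),p[2]); ph=np.arctan2(p[1],p[0]); f=c['K'][0,0]
    return np.array([c['K'][0,2]+f*th*np.cos(ph),c['K'][1,2]+f*th*np.sin(ph)])
def wray(uv,pos,q,z):
    c=CAL['wrist']; T=c['tool_from_camera']; R=Ro.from_quat([*q[1:],q[0]]).as_matrix()
    d=(np.array(uv)-c['K'][:2,2])/c['K'][0,0]; th=np.hypot(*d); v=np.array([*(np.sin(th)*d/th),np.cos(th)])
    d=R@T[:3,:3]@v; o=R@T[:3,3]+pos; return o+d*(z-o[2])/d[2]
def fitpose(obs,x0,proj=proj):
    # obs: (cam, uv, local xyz)
    f=lambda p:np.concatenate([proj(c,[p[0]+np.cos(p[2])*l[0]-np.sin(p[2])*l[1],p[1]+np.sin(p[2])*l[0]+np.cos(p[2])*l[1],l[2]])-uv for c,uv,l in obs])
    r=least_squares(f,x0,loss='soft_l1',f_scale=1.5); return r.x,f(r.x)
E
python3 - <<'E'
from h import *
np.set_printoptions(precision=1,suppress=True)
S=lambda u,v:('scene',np.array([u/2+120,v/2+90])); D=lambda u,v:('side',np.array([u/2.6+150,v/2.6+90]))
for n,uv,z in [('handle a',S(393,304),163),('handle b',S(448,273),163),('handle a',D(244,332),163),('handle b',D(322,340),163),
 ('mat1',S(313,190),2),('mat2',S(378,237),2),('mat3',S(278,306),2),('mat4',S(213,250),2),('matD1',D(254,283),2),('matD2',D(402,291),2),
 ('btn',S(292,113),60),('btnD',D(449,220),60),
 ('lid far',S(437,240),125),('lid left',S(322,308),125),('lid bot',S(391,378),125),('lid right',S(511,302),125),
 ('lidD',D(208,318),125),('lidD',D(378,338),125),('lidD',D(180,382),125),
 ('jug',S(540,490),0),('bowl',S(145,285),20),('tub',S(252,400),10),('blk',S(192,285),20),('blk2',S(233,318),20),('wipes',S(128,135),0),
 ('rackfront L',S(192,220),0),('rackfront R',S(327,150),0),('rackD L',D(266,262),0),('rackD R',D(468,270),0)]:
    print(n,rayplane(uv[0],uv[1],z)[:2])
E
```

```text
handle a [605.8 287.8]
handle b [505.6 297.4]
handle a [594.9 291. ]
handle b [497.4 292.1]
mat1 [422.9 -91. ]
mat2 [414.6  78.6]
mat3 [651.6  87.5]
mat4 [661.9 -84.6]
matD1 [656.9 -83.1]
matD2 [413.5 -99.1]
btn [ 346.7 -246.6]
btnD [ 345.4 -251.8]
lid far [438.6 221.3]
lid left [665.  208.9]
lid bot [671.7 354.8]
lid right [448.6 372.7]
lidD [660.6 212.2]
lidD [432.8 221.1]
lidD [661.7 354.5]
jug [575.2 553.2]
bowl [804.1 -76.9]
tub [794.4 205.3]
blk [743.3 -26.9]
blk2 [731.1  72.3]
wipes [ 608.9 -472.2]
rackfront L [ 647.3 -173.4]
rackfront R [ 320.8 -166.2]
rackD L [ 650.4 -157.8]
rackD R [ 306.9 -188.9]
```

```bash
cat >> h.py <<'E'
def yaw_of(q):
    R=Ro.from_quat([*q[1:],q[0]]).as_matrix(); return np.degrees(np.arctan2(R[1,0],R[0,0]))
def plan(p,yaw=None,step=25):
    """turn about tool z first (deg), then tool-frame shift, from the measured pose"""
    s=ctrl.sense(); q=s['ee_rot']; y0=yaw_of(q); turn=0 if yaw is None else -((yaw-y0+180)%360-180)
    Y=np.radians(y0-turn); d=np.array(p)-s['eef_pos']
    t=np.array([np.cos(Y)*d[0]+np.sin(Y)*d[1], np.sin(Y)*d[0]-np.cos(Y)*d[1], -d[2]])
    print('turn z',round(turn,2),'shift',t.round(1),'rows',int(np.ceil(np.linalg.norm(t)/step)),'| now',s['eef_pos'].round(1),'yaw',round(y0,2),'tilt',Ro.from_quat([*q[1:],q[0]]).as_matrix()[:,2].round(4),'F',s['force'].round(1),'g',round(s['grip_width']*85.4,1),'t',round(s['time_s'],1))
E
python3 -c "
from h import *
plan([552,288,300],87)"
```

```text
turn z -23.46 shift [-165.1  327.1  -91.3] rows 16 | now [233.9 470.  208.7] yaw 63.54 tilt [-0.  0. -1.] F [ 0.6 -0.3  0.2] g 85.8 t 2.4
```

{"op": "play_rows", "data": {
  "motion": [
    [[0, 0, -20], [0, 0, -5.9]],
    [[0, 0, -20], [0, 0, -5.9]],
    [[0, 0, -20], [0, 0, -5.9]],
    [[0, 0, -20], [0, 0, -5.8]],
    [[-11, 22, -1], [0, 0, 0]],
    [[-11, 22, -1], [0, 0, 0]],
    [[-11, 22, -1], [0, 0, 0]],
    [[-11, 22, -1], [0, 0, 0]],
    [[-11, 22, -1], [0, 0, 0]],
    [[-11, 22, -1], [0, 0, 0]],
    [[-11, 22, -1], [0, 0, 0]],
    [[-11, 22, -1], [0, 0, 0]],
    [[-11, 22, -1], [0, 0, 0]],
    [[-11, 22, -1], [0, 0, 0]],
    [[-11, 22, -1], [0, 0, 0]],
    [[-11, 22, -1], [0, 0, 0]],
    [[-11, 22, -1], [0, 0, 0]],
    [[-11, 22, -1], [0, 0, 0]],
    [[-11, 22, -1], [0, 0, 0]],
    [[0, 0, 0], [0, 0, 0]]
  ]
}}

```text
time_s: 4.07
eef_pos: [557.9, 285.6, 302.6]
ee_rot: [0.0, 0.726, 0.687, -0.001]
force: [-0.6, -0.4, -0.9]
grip_width: 1.004
```

```bash
python3 - <<'E'
from h import *
np.set_printoptions(precision=1,suppress=True)
s=ctrl.sense(); plan([552,288,300],87)
im=snap('wrist','w1'); np.savez('w1.npz',p=s['eef_pos'],q=s['ee_rot'])
for t,z in [('lid',125),('lid_grip',155),('bath',125)]:
    for d in ctrl.spot_in('wrist',t)[:2]:
        uv=np.array(d['position'])*[512,384]; print(t,d['p'],uv,wray(uv,s['eef_pos'],s['ee_rot'],z))
cv2.imwrite('pics/w1b.png',cv2.resize(im[:,:,::-1],None,fx=1.5,fy=1.5,interpolation=3))
E
```

```text
turn z -0.16 shift [ 2.1 -6.   2.6] rows 1 | now [557.9 285.6 302.6] yaw 86.84 tilt [-0. -0. -1.] F [-0.6 -0.4 -0.9] g 85.8 t 4.1
lid 0.95 [251.9 158. ] [543.3 283.5 125. ]
lid 0.52 [202.5 289.5] [719.9 205.  125. ]
bath 0.68 [235.   66.2] [435.4 270.2 125. ]
```

View pics/w1b.png

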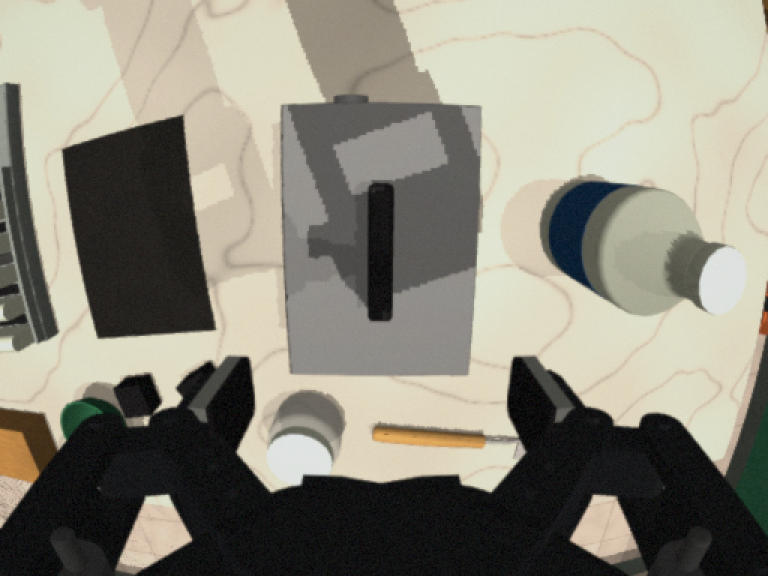

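```bash
python3 - <<'E'
from h import *
np.set_printoptions(precision=1,suppress=True)
d=np.load('w1.npz')
pj=lambda c,X:wproj(X,d['p'],d['q'])
obs=[(0,np.array([u,v])/1.5,l) for u,v,l in [(380.5,182,(-50,0,163)),(380,321,(50,0,163)),(281,104.5,(-112,-77,125)),(481,105.5,(-112,77,125)),(469.5,376,(112,77,125)),(290.5,375,(112,-77,125))]]
x,r=fitpose(obs,[552,288,0],pj); print('lid',x[:2],np.degrees(x[2]),r)
obs=[(0,np.array([u,v])/1.5,l) for u,v,l in [(183,116,(-125,90,2)),(62,150,(-125,-90,2)),(97,338,(125,-90,2)),(215,330,(125,90,2))]]
x2,r=fitpose(obs,[538,-3,0],pj); print('mat',x2[:2],np.degrees(x2[2]),r)
# grasp: point (155) -> TCP z=155-19
plan([x[0],x[1],200],90+np.degrees(x[2]))
E
```

```text
lid [550.2 285.1] -3.367098413108701 [ 0.1  0.5  0.   1.1 -0.2 -0.4  0.2 -0.5 -0.4 -0.5  0.3 -0.4]
mat [538.   -9.7] 2.315977724511863 [-0.2 -0.5 -0.4 -0.9 -0.1  0.7  0.3  0.7]
turn z 0.44 shift [ -3.9  -4.  103.8] rows 5 | now [554.4 288.7 303.8] yaw 87.08 tilt [-0.  0. -1.] F [ 0.6 -0.1  0.2] g 85.2 t 4.3
```

```bash
python3 - <<'E'
from h import *
np.set_printoptions(precision=1,suppress=True)
s=ctrl.sense(); im=snap('wrist','w2'); s2=ctrl.sense(); print(s['eef_pos'],s2['eef_pos'])
a=cv2.imread('pics/w1.png',0); b=cv2.imread('pics/w2.png',0)
L=[(380.5,182,(-50,0,163)),(380,321,(50,0,163)),(281,104.5,(-112,-77,125)),(481,105.5,(-112,77,125)),(469.5,376,(112,77,125)),(290.5,375,(112,-77,125)),(183,116,(-125,90,2)),(62,150,(-125,-90,2)),(97,338,(125,-90,2)),(215,330,(125,90,2))]
P=np.float32([[u/1.5,v/1.5] for u,v,_ in L])[:,None]
Q,st,e=cv2.calcOpticalFlowPyrLK(a,b,P,None,winSize=(21,21)); print((Q-P)[:,0],st.ravel())
pj=lambda c,X:wproj(X,s['eef_pos'],s['ee_rot'])
obs=[(0,q[0].astype(float),l[2]) for q,l in zip(Q,L)]
x,r=fitpose(obs[:6],[552,288,0],pj); print('lid',x[:2],np.degrees(x[2]),r)
x2,r=fitpose(obs[6:],[538,-3,0],pj); print('mat',x2[:2],np.degrees(x2[2]),r)
plan([x[0],x[1],200],90+np.degrees(x[2]))
E
```

```text
[554.4 288.7 303.8] [554.3 288.8 304. ]
[[-3.1  3.1]
 [-3.   2.7]
 [-1.7  3.1]
 [-2.3  3.2]
 [-3.   2.3]
 [-2.3  1.7]
 [-1.2  1.8]
 [-0.8  1.2]
 [-1.1  0.8]
 [-1.5  1.2]] [1 1 1 1 1 1 1 1 1 1]
lid [550.1 285.1] -3.3833409073421032 [ 0.4  0.8  0.   1.  -0.4 -0.5  0.1 -0.5 -0.5 -0.6  0.3 -0.4]
mat [538.   -9.6] 2.3238876614124715 [-0.2 -0.5 -0.4 -0.9 -0.1  0.7  0.3  0.8]
turn z 0.48 shift [ -4.   -3.9 104. ] rows 5 | now [554.3 288.8 304. ] yaw 87.1 tilt [ 0.  0. -1.] F [0.1 0.3 0.7] g 85.4 t 4.3
```

{"op": "play_rows", "data": {
  "motion": [
    [[-2, -2, 15], [0, 0, 0.5]],
    [[-2, -2, 20], [0, 0, 0]],
    [[0, 0, 20], [0, 0, 0]],
    [[0, 0, 20], [0, 0, 0]],
    [[0, 0, 20], [0, 0, 0]],
    [[0, 0, 20], [0, 0, 0]],
    [[0, 0, 15], [0, 0, 0]],
    [[0, 0, 15], [0, 0, 0]],
    [[0, 0, 12], [0, 0, 0]],
    [[0, 0, 8], [0, 0, 0]],
    [[0, 0, 3], [0, 0, 0]],
    [[0, 0, 0], [0, 0, 0]],
    [[0, 0, 0], [0, 0, 0]]
  ]
}}

```text
time_s: 5.4
eef_pos: [550.9, 284.7, 136.5]
ee_rot: [0.0, 0.728, 0.686, 0.001]
force: [0.2, -0.1, 0.8]
grip_width: 1.001
```

{"op": "play_rows", "data": {
  "motion": [
    [[0, 0, 0], [0, 0, 0]],
    [[0, 0, 0], [0, 0, 0]],
    [[0, 0, 0], [0, 0, 0]],
    [[0, 0, 0], [0, 0, 0]],
    [[0, 0, 0], [0, 0, 0]],
    [[0, 0, 0], [0, 0, 0]],
    [[0, 0, 0], [0, 0, 0]],
    [[0, 0, 0], [0, 0, 0]]
  ],
  "fingers": 0,
  "squeeze": 60
}}

```text
time_s: 6.07
eef_pos: [550.9, 284.4, 136.1]
ee_rot: [0.0, 0.728, 0.685, 0.0]
force: [-1.4, -0.5, 3.2]
grip_width: 0.18
```

{"op": "play_rows", "data": {
  "motion": [
    [[0, 0, -4], [0, 0, 0]],
    [[0, 0, -8], [0, 0, 0]],
    [[0, 0, -10], [0, 0, 0]],
    [[0, 0, -15], [0, 0, 0]],
    [[0, 0, -15], [0, 0, 0]],
    [[0, 0, -15], [0, 0, 0]],
    [[0, 0, -15], [0, 0, 0]],
    [[0, 0, -8], [0, 0, 0]],
    [[0, 0, 0], [0, 0, 0]],
    [[0, 0, 0], [0, 0, 0]]
  ]
}}

```text
time_s: 6.9
eef_pos: [550.7, 284.4, 225.6]
ee_rot: [-0.0, 0.728, 0.685, -0.0]
force: [0.9, 0.3, -3.1]
grip_width: 0.182
```

```bash
python3 - <<'E'
from h import *
plan([538,-9.6,230],90+2.3); snap('side','s2'); 
E
```

```text
turn z -5.76 shift [-293.3  -24.5   -4.4] rows 12 | now [550.7 284.4 225.6] yaw 86.54 tilt [-0. -0. -1.] F [ 0.9  0.3 -3.1] g 15.6 t 6.9
```

{"op": "play_rows", "data": {
  "motion": [
    [[0, 0, 0], [0, 0, -1.9]],
    [[0, 0, 0], [0, 0, -1.9]],
    [[0, 0, 0], [0, 0, -1.9]],
    [[-10, -1, 0], [0, 0, 0]],
    [[-19, -1.5, 0], [0, 0, 0]],
    [[-25, -2, 0], [0, 0, 0]],
    [[-25, -2, 0], [0, 0, 0]],
    [[-25, -2, 0], [0, 0, 0]],
    [[-25, -2, 0], [0, 0, 0]],
    [[-25, -2, 0], [0, 0, 0]],
    [[-25, -2, 0], [0, 0, 0]],
    [[-25, -2, 0], [0, 0, 0]],
    [[-25, -2, 0], [0, 0, 0]],
    [[-25, -2, 0], [0, 0, 0]],
    [[-20, -2, 0], [0, 0, 0]],
    [[-12, -1.5, 0], [0, 0, 0]],
    [[-7, -0.5, 0], [0, 0, 0]],
    [[0, 0, 0], [0, 0, 0]],
    [[0, 0, 0], [0, 0, 0]]
  ]
}}

```text
time_s: 8.53
eef_pos: [537.6, -8.9, 225.5]
ee_rot: [-0.0, 0.693, 0.721, 0.0]
force: [-0.8, 0.2, -3.0]
grip_width: 0.178
```

{"op": "play_rows", "data": {
  "motion": [
    [[0, 0, 10], [0, 0, 0]],
    [[0, 0, 20], [0, 0, 0]],
    [[0, 0, 25], [0, 0, 0]],
    [[0, 0, 25], [0, 0, 0]],
    [[0, 0, 25], [0, 0, 0]],
    [[0, 0, 25], [0, 0, 0]],
    [[0, 0, 20], [0, 0, 0]],
    [[0, 0, 15], [0, 0, 0]],
    [[0, 0, 10], [0, 0, 0]],
    [[0, 0, 8], [0, 0, 0]],
    [[0, 0, 5], [0, 0, 0]],
    [[0, 0, 3], [0, 0, 0]],
    [[0, 0, 2], [0, 0, 0]],
    [[0, 0, 1], [0, 0, 0]],
    [[0, 0, 0], [0, 0, 0]],
    [[0, 0, 0], [0, 0, 0]]
  ]
}}

```text
time_s: 9.87
eef_pos: [538.0, -9.4, 32.1]
ee_rot: [0.0, 0.693, 0.721, 0.0]
force: [-0.1, 0.1, -2.8]
grip_width: 0.179
```

```bash
python3 - <<'E'
from h import *
plan([538,-9.6,30],90+2.3); snap('side','s3')
E
```

```text
turn z -0.06 shift [-0.2  0.   2.1] rows 1 | now [538.   -9.4  32.1] yaw 92.24 tilt [ 8.e-04 -2.e-04 -1.e+00] F [-0.1  0.1 -2.8] g 15.3 t 9.9
```

{"op": "play_rows", "data": {
  "motion": [
    [[0, 0, 1.2], [0, 0, 0]],
    [[0, 0, 1.2], [0, 0, 0]],
    [[0, 0, 0], [0, 0, 0]]
  ]
}}

```text
time_s: 10.17
eef_pos: [538.0, -9.4, 30.1]
ee_rot: [0.0, 0.693, 0.721, 0.0]
force: [-1.8, -0.0, 4.6]
grip_width: 0.181
```

{"op": "play_rows", "data": {
  "motion": [
    [[0, 0, 0], [0, 0, 0]],
    [[0, 0, 0], [0, 0, 0]],
    [[0, 0, 0], [0, 0, 0]],
    [[0, 0, 0], [0, 0, 0]],
    [[0, 0, -5], [0, 0, 0]],
    [[0, 0, -10], [0, 0, 0]],
    [[0, 0, -20], [0, 0, 0]],
    [[0, 0, -30], [0, 0, 0]],
    [[0, 0, -30], [0, 0, 0]],
    [[0, 0, -30], [0, 0, 0]],
    [[0, 0, -30], [0, 0, 0]],
    [[0, 0, -30], [0, 0, 0]],
    [[0, 0, -30], [0, 0, 0]],
    [[0, 0, -25], [0, 0, 0]],
    [[0, 0, -20], [0, 0, 0]],
    [[0, 0, 0], [0, 0, 0]],
    [[0, 0, 0], [0, 0, 0]]
  ],
  "fingers": 70
}}

```text
time_s: 11.58
eef_pos: [537.8, -9.3, 290.5]
ee_rot: [0.001, 0.693, 0.721, 0.001]
force: [0.8, 0.3, -0.4]
grip_width: 0.818
```

```bash
python3 - <<'E'
from h import *
plan([548,240,300],-3.4,28); s=ctrl.sense(); im=snap('wrist','w3'); np.savez('w3.npz',p=s['eef_pos'],q=s['ee_rot'])
cv2.imwrite('pics/w3b.png',cv2.resize(im[:,:,::-1],None,fx=1.5,fy=1.5,interpolation=3))
E
```

```text
turn z 95.65 shift [  -4.6 -249.4   -9.5] rows 9 | now [537.8  -9.3 290.5] yaw 92.25 tilt [ 2.3e-03 -5.0e-04 -1.0e+00] F [ 0.8  0.3 -0.4] g 69.8 t 11.6
```

View pics/w3b.png

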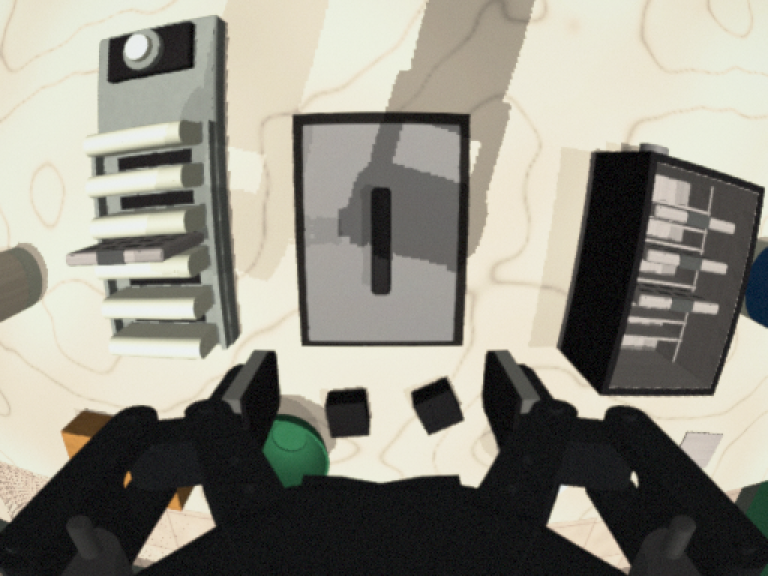

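{"op": "play_rows", "data": {
  "motion": [
    [[0, 0, -1], [0, 0, 5]],
    [[0, 0, -1], [0, 0, 7]],
    [[0, 0, -1], [0, 0, 7]],
    [[0, 0, -1], [0, 0, 7]],
    [[0, 0, -1], [0, 0, 7]],
    [[0, 0, -1], [0, 0, 7]],
    [[0, 0, -1], [0, 0, 7]],
    [[0, 0, -1], [0, 0, 7]],
    [[0, 0, -1], [0, 0, 7]],
    [[0, 0, 0], [0, 0, 7]],
    [[0, 0, 0], [0, 0, 7]],
    [[0, 0, 0], [0, 0, 7]],
    [[0, 0, 0], [0, 0, 7]],
    [[0, 0, 0], [0, 0, 6.6]]
  ]
}}

```text
time_s: 12.8
eef_pos: [537.2, -9.2, 297.0]
ee_rot: [-0.0, 0.999, -0.032, -0.001]
force: [-1.1, 0.3, -0.1]
grip_width: 0.813
```

{"op": "play_rows", "data": {
  "motion": [
    [[0, -15, 0], [0, 0, 0]],
    [[0, -30, 0], [0, 0, 0]],
    [[-1, -35, 0], [0, 0, 0]],
    [[-1, -35, 0], [0, 0, 0]],
    [[-1, -35, 0], [0, 0, 0]],
    [[-1, -35, 0], [0, 0, 0]],
    [[0, -35, 0], [0, 0, 0]],
    [[0, -20, 0], [0, 0, 0]],
    [[0, -10, 0], [0, 0, 0]],
    [[0, 0, 0], [0, 0, 0]],
    [[0, 0, 0], [0, 0, 0]],
    [[0, 0, 0], [0, 0, 0]]
  ]
}}

```text
time_s: 13.8
eef_pos: [548.5, 239.1, 298.0]
ee_rot: [0.0, 1.0, -0.03, -0.0]
force: [-0.8, 0.5, -1.0]
grip_width: 0.823
```

```bash
python3 - <<'E'
from h import *
plan([548,240,300],-3.4,28); s=ctrl.sense(); im=snap('wrist','w4'); np.savez('w4.npz',p=s['eef_pos'],q=s['ee_rot'])
cv2.imwrite('pics/w4b.png',cv2.resize(im[:,:,::-1],None,fx=1.5,fy=1.5,interpolation=3))
E
```

```text
turn z -0.04 shift [-0.6 -0.9 -2. ] rows 1 | now [548.5 239.1 298. ] yaw -3.44 tilt [-5.e-04 -5.e-04 -1.e+00] F [-0.8  0.5 -1. ] g 70.3 t 13.8
```

View pics/w4b.png

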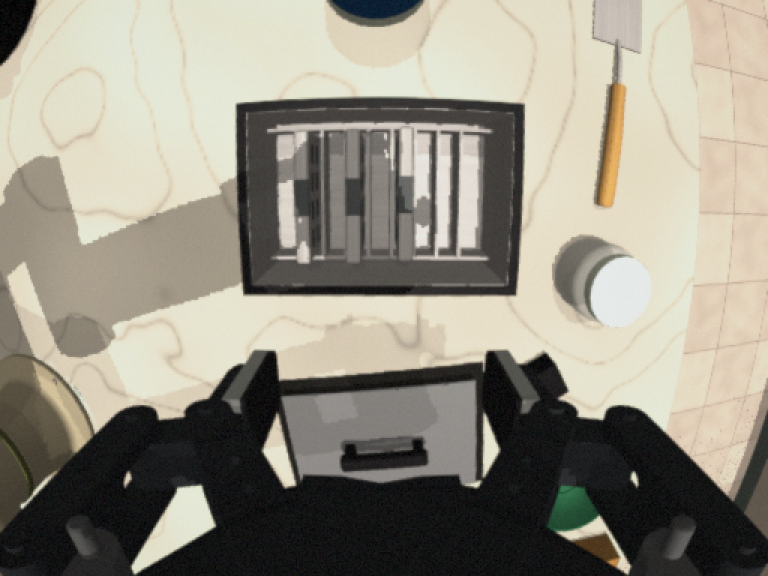

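```bash
python3 - <<'E'
from h import *
np.set_printoptions(precision=1,suppress=True)
d=np.load('w4.npz'); pj=lambda c,X:wproj(X,d['p'],d['q'])
obs=[(0,np.array([u,v])/1.5,l) for u,v,l in [(237,104,(-113,78,120)),(525,103,(113,78,120)),(517,294.5,(113,-78,120)),(244,295,(-113,-78,120))]]
x,r=fitpose(obs,[550,285,-.06],pj); print('bath',x[:2],np.degrees(x[2]),r)
print(wray([0,0],d['p'],d['q'],107)[:1]) if 0 else None
for X in (-63,-21,21,63):
    c,s=np.cos(x[2]),np.sin(x[2])
    print(X,[ (pj(0,[x[0]+c*X-s*y,x[1]+s*X+c*y,107])*1.5).round(0) for y in (-55,0,55)])
for u in (303,353,406):
    print(u,[wray(np.array([u,v])/1.5,d['p'],d['q'],107)[:2] for v in (129,196,262)])
# rack from w3
d3=np.load('w3.npz')
for uv in [(137,46),(190,135),(190,178),(190,218),(192,262),(195,300),(200,342),(90,143),(92,186),(95,226),(105,307),(113,348)]:
    print(uv,wray(np.array(uv)/1.5,d3['p'],d3['q'],60 if uv[0]==137 else 80)[:2])
E
```

```text
bath [551.9 283.8] -3.347914180360025 [-0.5 -0.4 -0.   0.1  0.2  0.3  0.3  0. ]
-63 [array([304., 264.]), array([302., 197.]), array([301., 129.])]
-21 [array([355., 264.]), array([354., 196.]), array([354., 128.])]
21 [array([406., 264.]), array([407., 196.]), array([407., 128.])]
63 [array([457., 264.]), array([459., 197.]), array([460., 129.])]
303 [array([493.7, 342.6]), array([489.7, 288.5]), array([484.7, 234.4])]
353 [array([533.4, 339.1]), array([529.9, 285.5]), array([526.1, 231.7])]
406 [array([575. , 336.6]), array([572., 283.]), array([569.4, 229.1])]
(137, 46) [ 344.2 -254.2]
(190, 135) [ 441.1 -180.6]
(190, 178) [ 479.7 -180.3]
(190, 218) [ 515.8 -181. ]
(192, 262) [ 556.4 -180.9]
(195, 300) [ 592.8 -180.5]
(200, 342) [ 635.2 -179.3]
(90, 143) [ 440.1 -293.2]
(92, 186) [ 482.6 -291.3]
(95, 226) [ 522.1 -290. ]
(105, 307) [ 605.4 -287.7]
(113, 348) [ 650.6 -285.4]
```

{"op": "play_rows", "data": {
  "motion": [
    [[0, 15, 0], [0, 0, 0]],
    [[-2, 35, 0], [0, 0, 0]],
    [[-2, 38, 0], [0, 0, 0]],
    [[-2, 38, 0], [0, 0, 0]],
    [[-2, 38, 0], [0, 0, 0]],
    [[-2, 38, 0], [0, 0, 0]],
    [[-2, 38, 0], [0, 0, 0]],
    [[-2, 38, 0], [0, 0, 0]],
    [[-2, 38, 0], [0, 0, 0]],
    [[-2, 38, 0], [0, 0, -1]],
    [[-2, 38, 0], [0, 0, -1]],
    [[-2, 38, 0], [0, 0, -1]],
    [[-2, 38, 0], [0, 0, -1]],
    [[-2, 35, 0], [0, 0, 0]],
    [[0, 20, 0], [0, 0, 0]],
    [[0, 10, 0], [0, 0, 0]],
    [[0, 0, 0], [0, 0, 0]],
    [[0, 0, 0], [0, 0, 0]],
    [[0, 0, 0], [0, 0, 0]]
  ],
  "fingers": 85
}}

```text
time_s: 15.43
eef_pos: [499.7, -289.6, 298.7]
ee_rot: [-0.0, 1.0, 0.006, 0.0]
force: [0.4, -0.4, 0.2]
grip_width: 0.994
```

```bash
python3 - <<'E'
from h import *
s=ctrl.sense(); im=snap('wrist','w5'); np.savez('w5.npz',p=s['eef_pos'],q=s['ee_rot']); plan([530.9,285,230],-3.35)
cv2.imwrite('pics/w5b.png',cv2.resize(im[:270,:,::-1],None,fx=1.56,fy=1.56,interpolation=3))
E
```

```text
turn z 4.07 shift [  -2.5 -575.2   68.7] rows 24 | now [ 499.8 -289.4  298.7] yaw 0.72 tilt [ 4.e-04 -2.e-04 -1.e+00] F [ 0.  -0.  -0.3] g 85.4 t 15.5
```

View pics/w5b.png

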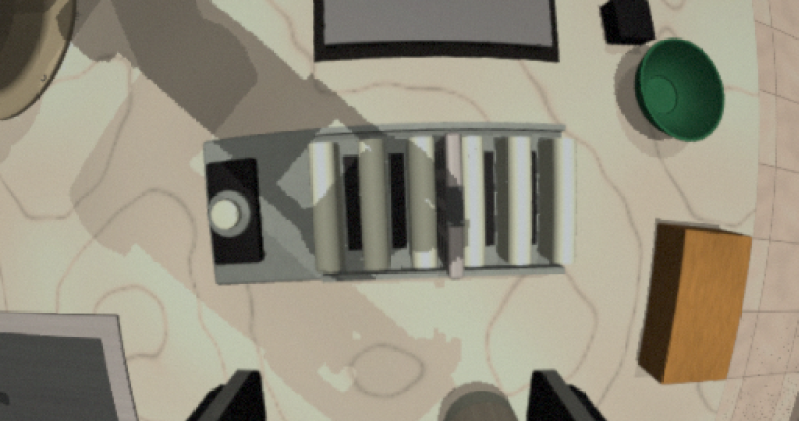

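```bash
python3 - <<'E'
from h import *
np.set_printoptions(precision=1,suppress=True)
d=np.load('w5.npz'); pj=lambda c,X:wproj(X,d['p'],d['q'])
L=[(323,142,-105,1),(330,270,-105,-1),(371,139,-63,1),(376,269,-63,-1),(420,138,-21,1),(425,267,-21,-1),(472,137,21,1),(474,266,21,-1),(515,137,63,1),(520,264,63,-1),(562,139,105,1),(564,263,105,-1)]
def f(p):
    o=[]
    for u,v,x,s in L:
        c,sn=np.cos(p[2]),np.sin(p[2]); y=s*p[3]
        o.append(pj(0,[p[0]+c*x-sn*y,p[1]+sn*x+c*y,p[4]])-np.array([u,v])/1.56)
    return np.concatenate(o)
for z in (78,):
    r=least_squares(lambda q:f([*q,z]),[545,-237,0,50],loss='soft_l1'); x=r.x
    print(z,x[:2],np.degrees(x[2]),x[3],r.fun.reshape(-1,2))
for z in (45,60,75): print('button',z,wray(np.array([224,214])/1.56,d['p'],d['q'],z)[:2])
# dry cassette top ends
print([wray(np.array(u)/1.56,d['p'],d['q'],125)[:2] for u in [(453,136),(456,276)]])
c,s=np.cos(x[2]),np.sin(x[2])
for k in range(-2,3): print('slot',k+3,x[0]+c*42*k,x[1]+s*42*k)
print('btn',x[0]-198*c,x[1]-198*s)
E
```

```text
78 [ 543.4 -243.8] 2.9116767738873928 54.57878678761656 [[-2.6  0.3]
 [-2.2  0.5]
 [-0.9  0.2]
 [-0.4 -0.1]
 [ 0.5 -0.4]
 [-0.1 -0. ]
 [-0.3 -0.2]
 [-0.2 -0.4]
 [ 3.5  0.2]
 [ 0.6  0.1]
 [ 3.1 -0. ]
 [ 1.2  0.1]]
button 45 [ 337.8 -255.7]
button 60 [ 343.6 -254.5]
button 75 [ 349.4 -253.4]
[array([ 540.5, -192.5]), array([ 545.8, -296.6])]
slot 1 459.4785666607836 -248.07060173814372
slot 2 501.42434574003244 -245.9371497384847
slot 3 543.3701248192813 -243.8036977388257
slot 4 585.3159038985301 -241.6702457391667
slot 5 627.261682977779 -239.53679373950766
btn 345.6257377313938 -253.8614000229325
```

```bash
python3 - <<'E'
from h import *
np.set_printoptions(precision=1,suppress=True)
d=np.load('w5.npz'); pj=lambda c,X:wproj(X,d['p'],d['q'])
# intensity profile along rows for edges
im=cv2.imread('pics/w5.png',0)
for v in (110,130,150): print(v,list(im[v,200:375]))
# floor dark apertures: rectify at z=80 
c,s=np.cos(np.radians(2.9)),np.sin(np.radians(2.9))
for z,nm in ((78,'r78'),(125,'r125')):
    M=np.array([[pj(0,[543.4+c*X-s*Y,-243.8+s*X+c*Y,z]) for X in np.arange(-130,130,.5)] for Y in np.arange(75,-75,-.5)],np.float32)
    o=cv2.remap(cv2.imread('pics/w5.png'),M,None,cv2.INTER_LINEAR)
    cv2.imwrite(f'pics/{nm}.png',o)
E
python3 - <<'E'
import cv2,numpy as np
a=cv2.imread('pics/r78.png')
for k in range(-3,3): cv2.line(a,(int((130+42*k+21)*2),0),(int((130+42*k+21)*2),20),(0,0,255),1)
cv2.imwrite('pics/r78b.png',cv2.resize(a,None,fx=1.5,fy=1.5,interpolation=3))
E
```

```text
110 [np.uint8(179), np.uint8(189), np.uint8(190), np.uint8(192), np.uint8(192), np.uint8(194), np.uint8(191), np.uint8(193), np.uint8(190), np.uint8(189), np.uint8(184), np.uint8(174), np.uint8(158), np.uint8(136), np.uint8(103), np.uint8(76), np.uint8(73), np.uint8(77), np.uint8(109), np.uint8(119), np.uint8(78), np.uint8(36), np.uint8(18), np.uint8(20), np.uint8(20), np.uint8(14), np.uint8(21), np.uint8(20), np.uint8(24), np.uint8(42), np.uint8(85), np.uint8(112), np.uint8(119), np.uint8(128), np.uint8(132), np.uint8(137), np.uint8(136), np.uint8(140), np.uint8(140), np.uint8(140), np.uint8(135), np.uint8(134), np.uint8(130), np.uint8(124), np.uint8(115), np.uint8(105), np.uint8(80), np.uint8(78), np.uint8(82), np.uint8(55), np.uint8(25), np.uint8(13), np.uint8(23), np.uint8(19), np.uint8(15), np.uint8(8), np.uint8(19), np.uint8(7), np.uint8(26), np.uint8(69), np.uint8(82), np.uint8(74), np.uint8(88), np.uint8(104), np.uint8(111), np.uint8(122), np.uint8(129), np.uint8(132), np.uint8(136), np.uint8(138), np.uint8(142), np.uint8(142), np.uint8(136), np.uint8(135), np.uint8(132), np.
[... 5856 characters left out ...]
nt8(144), np.uint8(160), np.uint8(175), np.uint8(187), np.uint8(191), np.uint8(191), np.uint8(192), np.uint8(193), np.uint8(194), np.uint8(191), np.uint8(189), np.uint8(188), np.uint8(178), np.uint8(147), np.uint8(61), np.uint8(37), np.uint8(57), np.uint8(80), np.uint8(75), np.uint8(70), np.uint8(67), np.uint8(69), np.uint8(68), np.uint8(66), np.uint8(67), np.uint8(71), np.uint8(66), np.uint8(86), np.uint8(116), np.uint8(137), np.uint8(156), np.uint8(171), np.uint8(181), np.uint8(189), np.uint8(192), np.uint8(192), np.uint8(193), np.uint8(192), np.uint8(191), np.uint8(189), np.uint8(186), np.uint8(174), np.uint8(166), np.uint8(181), np.uint8(185), np.uint8(186), np.uint8(186), np.uint8(183)]
```

View pics/r78b.png

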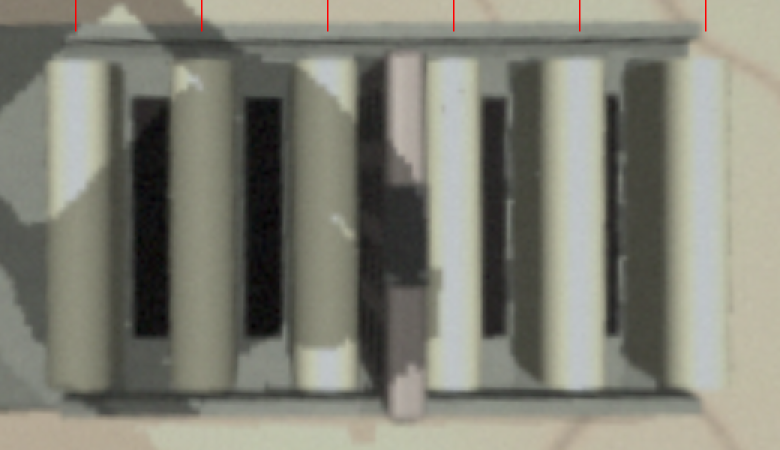

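{"op": "play_rows", "data": {
  "motion": [
    [[0, 0, 0], [0, 0, 4.07]],
    [[0, -18, 3], [0, 0, 0]],
    [[1.1, -36, 4], [0, 0, 0]],
    [[2.5, -38, 4], [0, 0, 0]],
    [[2.5, -38, 4], [0, 0, 0]],
    [[2.5, -38, 4], [0, 0, 0]],
    [[2.5, -38, 4], [0, 0, 0]],
    [[2.5, -38, 4], [0, 0, 0]],
    [[2.5, -38, 4], [0, 0, 0]],
    [[2.5, -38, 4], [0, 0, 0]],
    [[2.5, -38, 4], [0, 0, 0]],
    [[2.5, -38, 5], [0, 0, 0]],
    [[2.5, -38, 5], [0, 0, 0]],
    [[2.5, -38, 5], [0, 0, 0]],
    [[2.5, -36, 5], [0, 0, 0]],
    [[3, -36.4, 5], [0, 0, 0]],
    [[3, -20, 5], [0, 0, 0]],
    [[2, -13, 0], [0, 0, 0]],
    [[0, 0, 0], [0, 0, 0]],
    [[0, 0, 0], [0, 0, 0]]
  ],
  "fingers": 28
}}

```text
time_s: 17.15
eef_pos: [572.6, 284.1, 229.4]
ee_rot: [0.0, 1.0, -0.029, 0.0]
force: [-0.0, -1.0, -0.0]
grip_width: 0.328
```

```bash
python3 - <<'E'
from h import *
plan([572.4,282.8,71],-3.35)
E
```

```text
turn z 0.04 shift [-1.000e-01  1.300e+00  1.584e+02] rows 7 | now [572.6 284.1 229.4] yaw -3.31 tilt [ 1.e-04 -2.e-04 -1.e+00] F [-0. -1. -0.] g 28.0 t 17.1
```

Descend gently near the cassette.

{"op": "play_rows", "data": {
  "motion": [
    [[0, 1, 10], [0, 0, 0]],
    [[0, 0, 20], [0, 0, 0]],
    [[0, 0, 25], [0, 0, 0]],
    [[0, 0, 25], [0, 0, 0]],
    [[0, 0, 20], [0, 0, 0]],
    [[0, 0, 12], [0, 0, 0]],
    [[0, 0, 8], [0, 0, 0]],
    [[0, 0, 8], [0, 0, 0]],
    [[0, 0, 8], [0, 0, 0]],
    [[0, 0, 8], [0, 0, 0]],
    [[0, 0, 8], [0, 0, 0]],
    [[0, 0, 6], [0, 0, 0]],
    [[0, 0, 0], [0, 0, 0]],
    [[0, 0, 0], [0, 0, 0]]
  ]
}}

```text
time_s: 18.32
eef_pos: [573.2, 282.4, 71.2]
ee_rot: [0.0, 1.0, -0.03, -0.0]
force: [0.5, 0.4, 0.8]
grip_width: 0.324
```

{"op": "play_rows", "data": {
  "motion": [
    [[0, 0, 0], [0, 0, 0]],
    [[0, 0, 0], [0, 0, 0]],
    [[0, 0, 0], [0, 0, 0]],
    [[0, 0, 0], [0, 0, 0]],
    [[0, 0, 0], [0, 0, 0]],
    [[0, 0, 0], [0, 0, 0]],
    [[0, 0, 0], [0, 0, 0]]
  ],
  "fingers": 0,
  "squeeze": 60
}}

```text
time_s: 18.9
eef_pos: [573.6, 282.5, 72.0]
ee_rot: [-0.0, 1.0, -0.03, 0.001]
force: [0.0, 0.1, 5.5]
grip_width: 0.121
```

{"op": "play_rows", "data": {
  "motion": [
    [[0, 0, -3], [0, 0, 0]],
    [[0, 0, -6], [0, 0, 0]],
    [[0, 0, -10], [0, 0, 0]],
    [[0, 0, -12], [0, 0, 0]],
    [[0, 0, -15], [0, 0, 0]],
    [[0, 0, -18], [0, 0, 0]],
    [[0, 0, -20], [0, 0, 0]],
    [[0, 0, -20], [0, 0, 0]],
    [[0, 0, -20], [0, 0, 0]],
    [[0, 0, -20], [0, 0, 0]],
    [[0, 0, -15], [0, 0, 0]],
    [[0, 0, -8], [0, 0, 0]],
    [[0, 0, 0], [0, 0, 0]],
    [[0, 0, 0], [0, 0, 0]]
  ]
}}

```text
time_s: 20.07
eef_pos: [573.1, 282.3, 238.1]
ee_rot: [0.0, 1.0, -0.03, -0.0]
force: [-0.2, -0.1, -2.7]
grip_width: 0.122
```

```bash
python3 - <<'E'
from h import *
snap('side','s4'); plan([627.9,-239.5,237],2.9,30); 
E
```

```text
turn z -6.33 shift [2.860e+01 5.239e+02 3.000e-01] rows 18 | now [572.8 282.2 237.3] yaw -3.43 tilt [-1.6e-03 -5.0e-04 -1.0e+00] F [-0.3 -0.7 -2.1] g 10.1 t 20.1
```

{"op": "play_rows", "data": {
  "motion": [
    [[0, 0, 0], [0, 0, -3.2]],
    [[0, 0, 0], [0, 0, -3.1]],
    [[0.5, 10, 0], [0, 0, 0]],
    [[1, 20, 0], [0, 0, 0]],
    [[1.8, 32, 0], [0, 0, 0]],
    [[1.9, 35, 0], [0, 0, 0]],
    [[1.9, 35, 0], [0, 0, 0]],
    [[1.9, 35, 0], [0, 0, 0]],
    [[1.9, 35, 0], [0, 0, 0]],
    [[1.9, 35, 0], [0, 0, 0]],
    [[1.9, 35, 0], [0, 0, 0]],
    [[1.9, 35, 0], [0, 0, 0]],
    [[1.9, 35, 0], [0, 0, 0]],
    [[1.9, 35, 0], [0, 0, 0]],
    [[1.9, 35, 0], [0, 0, 0]],
    [[1.9, 35, 0], [0, 0, 0]],
    [[1.9, 33, 0], [0, 0, 0]],
    [[1.5, 25, 0], [0, 0, 0]],
    [[0.8, 15, 0], [0, 0, 0]],
    [[0.2, 4, 0], [0, 0, 0]]
  ]
}}

```text
time_s: 21.78
eef_pos: [627.0, -242.8, 236.7]
ee_rot: [-0.0, 1.0, 0.023, -0.001]
force: [0.8, -0.4, -2.0]
grip_width: 0.122
```

{"op": "play_rows", "data": {
  "motion": [
    [[0, 0, 0], [0, 0, 0]],
    [[0, 0, 0], [0, 0, 0]],
    [[0, 0, 0], [0, 0, 0]]
  ]
}}

```text
time_s: 22.03
eef_pos: [628.0, -238.3, 238.4]
ee_rot: [-0.0, 1.0, 0.026, -0.0]
force: [-0.3, 0.0, -2.5]
grip_width: 0.12
```

```bash
python3 - <<'E'
from h import *
plan([627.9,-239.5,90],2.9,30); s=ctrl.sense(); im=snap('wrist','w6'); np.savez('w6.npz',p=s['eef_pos'],q=s['ee_rot'])
cv2.imwrite('pics/w6b.png',cv2.resize(im[60:330,100:420,::-1],None,fx=2.2,fy=2.2,interpolation=3))
E
```

```text
turn z 0.02 shift [ -0.2   1.2 148.4] rows 5 | now [ 628.  -238.3  238.4] yaw 2.92 tilt [-1.e-04  3.e-04 -1.e+00] F [-0.3  0.  -2.5] g 10.3 t 22.0
```

View pics/w6b.png

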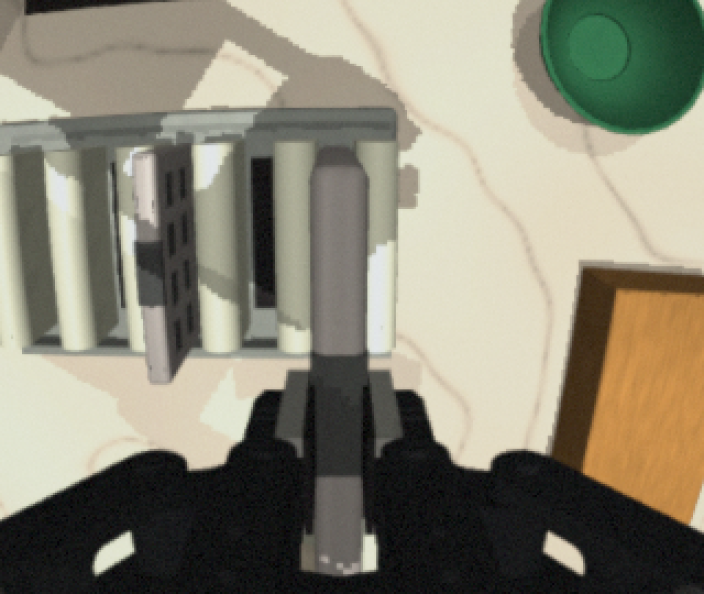

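{"op": "play_rows", "data": {
  "motion": [
    [[0, 0, 10], [0, 0, 0]],
    [[0, 0.5, 20], [0, 0, 0]],
    [[0, 0.5, 25], [0, 0, 0]],
    [[0, 0, 25], [0, 0, 0]],
    [[0, 0, 15], [0, 0, 0]],
    [[0, 0, 10], [0, 0, 0]],
    [[0, 0, 8], [0, 0, 0]],
    [[0, 0, 8], [0, 0, 0]],
    [[0, 0, 8], [0, 0, 0]],
    [[0, 0, 8], [0, 0, 0]],
    [[0, 0, 6], [0, 0, 0]],
    [[0, 0, 3], [0, 0, 0]],
    [[0, 0, 0], [0, 0, 0]],
    [[0, 0, 0], [0, 0, 0]]
  ]
}}

```text
time_s: 23.25
eef_pos: [628.2, -240.6, 92.5]
ee_rot: [0.0, 1.0, 0.025, 0.0]
force: [-1.3, -0.1, -1.8]
grip_width: 0.116
```

{"op": "play_rows", "data": {
  "motion": [
    [[0, 0, 1], [0, 0, 0]],
    [[0, 0, 1], [0, 0, 0]],
    [[0, 0, 0.5], [0, 0, 0]],
    [[0, 0, 0], [0, 0, 0]]
  ]
}}

```text
time_s: 23.58
eef_pos: [628.2, -240.7, 90.1]
ee_rot: [0.0, 1.0, 0.025, 0.0]
force: [-0.3, -0.4, -0.3]
grip_width: 0.121
```

{"op": "play_rows", "data": {
  "motion": [
    [[0, 0, 0.7], [0, 0, 0]],
    [[0, 0, 0], [0, 0, 0]]
  ]
}}

```text
time_s: 23.75
eef_pos: [628.4, -240.7, 90.0]
ee_rot: [0.0, 1.0, 0.025, 0.001]
force: [-0.8, -0.6, 4.2]
grip_width: 0.118
```

{"op": "play_rows", "data": {
  "motion": [
    [[0, 0, 0], [0, 0, 0]],
    [[0, 0, 0], [0, 0, 0]],
    [[0, 0, 0], [0, 0, 0]],
    [[0, 0, 0], [0, 0, 0]],
    [[0, 0, -5], [0, 0, 0]],
    [[0, 0, -10], [0, 0, 0]],
    [[0, 0, -15], [0, 0, 0]],
    [[0, 0, -25], [0, 0, 0]],
    [[0, 0, -30], [0, 0, 0]],
    [[0, 0, -35], [0, 0, 0]],
    [[0, 0, -25], [0, 0, 0]],
    [[0, 0, 0], [0, 0, 0]],
    [[0, 0, 0], [0, 0, 0]]
  ],
  "fingers": 28
}}

```text
time_s: 24.83
eef_pos: [628.5, -240.8, 236.4]
ee_rot: [0.001, 1.0, 0.025, 0.002]
force: [1.0, -0.8, -1.1]
grip_width: 0.331
```

```bash
python3 - <<'E'
from h import *
plan([530.4,285.2,225],-3.35,35); s=ctrl.sense(); im=snap('wrist','w7'); snap('side','s7'); np.savez('w7.npz',p=s['eef_pos'],q=s['ee_rot'])
cv2.imwrite('pics/w7b.png',cv2.resize(im[40:310,100:420,::-1],None,fx=2.2,fy=2.2,interpolation=3))
E
```

```text
turn z 6.22 shift [-128.6 -519.3   11.4] rows 16 | now [ 628.5 -240.8  236.4] yaw 2.87 tilt [ 0.0033 -0.002  -1.    ] F [ 1.  -0.8 -1.1] g 28.3 t 24.8
```

View pics/w7b.png

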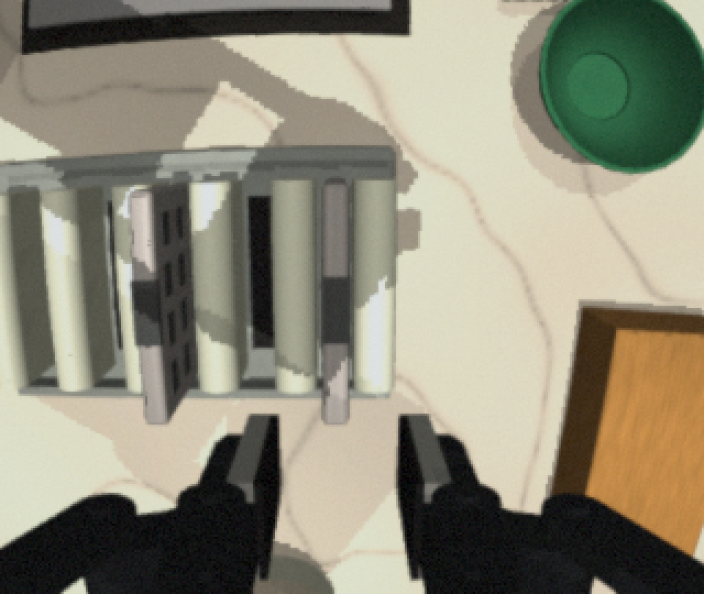

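{"op": "play_rows", "data": {
  "motion": [
    [[0, 0, 0], [0, 0, 3.1]],
    [[0, 0, 0], [0, 0, 3.1]],
    [[-4, -16, 0], [0, 0, 0]],
    [[-8, -32, 0], [0, 0, 0]],
    [[-9, -36, 1], [0, 0, 0]],
    [[-9, -36, 1], [0, 0, 0]],
    [[-9, -36, 1], [0, 0, 0]],
    [[-9, -36, 1], [0, 0, 0]],
    [[-9, -36, 1], [0, 0, 0]],
    [[-9, -36, 1], [0, 0, 0]],
    [[-9, -36, 1], [0, 0, 0]],
    [[-9, -36, 1], [0, 0, 0]],
    [[-9, -36, 1], [0, 0, 0]],
    [[-9, -36, 1], [0, 0, 0]],
    [[-9, -36, 1], [0, 0, 0]],
    [[-8, -35, 1], [0, 0, 0]],
    [[-5, -23, 0], [0, 0, 0]],
    [[-4.5, -17, 0], [0, 0, 0]],
    [[0, 0, 0], [0, 0, 0]],
    [[0, 0, 0], [0, 0, 0]]
  ]
}}

```text
time_s: 26.6
eef_pos: [529.3, 285.3, 221.0]
ee_rot: [0.0, 1.0, -0.028, -0.001]
force: [0.3, -0.8, -0.0]
grip_width: 0.327
```

```bash
python3 - <<'E'
from h import *
plan([530.4,285.2,71],-3.35,35)
E
```

```text
turn z 0.1 shift [  1.1  -0.  150. ] rows 5 | now [529.3 285.3 221. ] yaw -3.25 tilt [-1.9e-03 -9.0e-04 -1.0e+00] F [ 0.3 -0.8 -0. ] g 27.9 t 26.6
```

{"op": "play_rows", "data": {
  "motion": [
    [[0.5, 0, 10], [0, 0, 0]],
    [[0, 0, 20], [0, 0, 0]],
    [[0, 0, 25], [0, 0, 0]],
    [[0, 0, 25], [0, 0, 0]],
    [[0, 0, 18], [0, 0, 0]],
    [[0, 0, 10], [0, 0, 0]],
    [[0, 0, 8], [0, 0, 0]],
    [[0, 0, 8], [0, 0, 0]],
    [[0, 0, 8], [0, 0, 0]],
    [[0, 0, 8], [0, 0, 0]],
    [[0, 0, 8], [0, 0, 0]],
    [[0, 0, 3], [0, 0, 0]],
    [[0, 0, 0], [0, 0, 0]],
    [[0, 0, 0], [0, 0, 0]]
  ]
}}

```text
time_s: 27.77
eef_pos: [530.5, 285.1, 71.3]
ee_rot: [-0.0, 1.0, -0.029, 0.0]
force: [0.5, -0.8, 0.9]
grip_width: 0.326
```

{"op": "play_rows", "data": {
  "motion": [
    [[0, 0, 0], [0, 0, 0]],
    [[0, 0, 0], [0, 0, 0]],
    [[0, 0, 0], [0, 0, 0]],
    [[0, 0, 0], [0, 0, 0]],
    [[0, 0, 0], [0, 0, 0]],
    [[0, 0, 0], [0, 0, 0]],
    [[0, 0, 0], [0, 0, 0]]
  ],
  "fingers": 0
}}

```text
time_s: 28.35
eef_pos: [530.8, 285.2, 71.8]
ee_rot: [-0.0, 1.0, -0.029, 0.001]
force: [-0.5, 0.3, 5.6]
grip_width: 0.118
```

{"op": "play_rows", "data": {
  "motion": [
    [[0, 0, -3], [0, 0, 0]],
    [[0, 0, -6], [0, 0, 0]],
    [[0, 0, -10], [0, 0, 0]],
    [[0, 0, -12], [0, 0, 0]],
    [[0, 0, -15], [0, 0, 0]],
    [[0, 0, -18], [0, 0, 0]],
    [[0, 0, -20], [0, 0, 0]],
    [[0, 0, -20], [0, 0, 0]],
    [[0, 0, -20], [0, 0, 0]],
    [[0, 0, -20], [0, 0, 0]],
    [[0, 0, -15], [0, 0, 0]],
    [[0, 0, -8], [0, 0, 0]],
    [[0, 0, 0], [0, 0, 0]],
    [[0, 0, 0], [0, 0, 0]]
  ]
}}

```text
time_s: 29.52
eef_pos: [530.2, 284.9, 237.8]
ee_rot: [0.0, 1.0, -0.029, -0.0]
force: [0.6, -0.3, -2.3]
grip_width: 0.12
```

```bash
python3 - <<'E'
from h import *
plan([585.9,-241.7,237],2.9,30); 
E
```

```text
turn z -6.23 shift [ 28.9 528.8   0.8] rows 18 | now [530.2 284.9 237.8] yaw -3.33 tilt [-4.e-04 -1.e-04 -1.e+00] F [ 0.6 -0.3 -2.3] g 10.2 t 29.5
```

{"op": "play_rows", "data": {
  "motion": [
    [[0, 0, 0], [0, 0, -3.2]],
    [[0, 0, 0], [0, 0, -3.03]],
    [[0.5, 10, 0], [0, 0, 0]],
    [[1, 22, 0], [0, 0, 0]],
    [[1.8, 34, 0], [0, 0, 0]],
    [[1.9, 35, 0], [0, 0, 0]],
    [[1.9, 35, 0], [0, 0, 0]],
    [[1.9, 35, 0], [0, 0, 0]],
    [[1.9, 35, 0], [0, 0, 0]],
    [[1.9, 35, 0], [0, 0, 0]],
    [[1.9, 35, 0], [0, 0, 0]],
    [[1.9, 35, 0], [0, 0, 0]],
    [[1.9, 35, 0], [0, 0, 0]],
    [[1.9, 35, 0], [0, 0, 0]],
    [[1.9, 35, 0], [0, 0, 0]],
    [[1.9, 35, 0], [0, 0, 0]],
    [[1.9, 34, 0], [0, 0, 0]],
    [[1.5, 25, 0], [0, 0, 0]],
    [[0.8, 15, 0], [0, 0, 0]],
    [[0.3, 4, 0], [0, 0, 0]]
  ]
}}

```text
time_s: 31.18
eef_pos: [584.8, -244.9, 236.5]
ee_rot: [-0.0, 1.0, 0.023, -0.001]
force: [-0.0, 0.7, -2.8]
grip_width: 0.118
```

{"op": "play_rows", "data": {
  "motion": [
    [[0, 0, 0], [0, 0, 0]],
    [[0, 0, 0], [0, 0, 0]],
    [[0, 0, 0], [0, 0, 0]]
  ]
}}

```text
time_s: 31.43
eef_pos: [585.8, -240.7, 238.1]
ee_rot: [-0.0, 1.0, 0.026, -0.0]
force: [-0.1, 0.2, -2.4]
grip_width: 0.12
```

```bash
python3 - <<'E'
from h import *
plan([585.9,-241.7,90],2.9,30)
E
```

```text
turn z 0.04 shift [1.000e-01 1.000e+00 1.481e+02] rows 5 | now [ 585.8 -240.7  238.1] yaw 2.94 tilt [-2.e-04  3.e-04 -1.e+00] F [-0.1  0.2 -2.4] g 10.2 t 31.4
```

{"op": "play_rows", "data": {
  "motion": [
    [[0, 0, 10], [0, 0, 0]],
    [[0, 0.5, 20], [0, 0, 0]],
    [[0, 0.5, 25], [0, 0, 0]],
    [[0, 0, 25], [0, 0, 0]],
    [[0, 0, 15], [0, 0, 0]],
    [[0, 0, 10], [0, 0, 0]],
    [[0, 0, 8], [0, 0, 0]],
    [[0, 0, 8], [0, 0, 0]],
    [[0, 0, 8], [0, 0, 0]],
    [[0, 0, 8], [0, 0, 0]],
    [[0, 0, 6], [0, 0, 0]],
    [[0, 0, 3], [0, 0, 0]],
    [[0, 0, 0], [0, 0, 0]],
    [[0, 0, 0], [0, 0, 0]]
  ]
}}

```text
time_s: 32.6
eef_pos: [586.0, -243.0, 92.3]
ee_rot: [0.0, 1.0, 0.025, 0.0]
force: [-0.0, 0.5, -1.5]
grip_width: 0.121
```

{"op": "play_rows", "data": {
  "motion": [
    [[0, 0, 1], [0, 0, 0]],
    [[0, 0, 1], [0, 0, 0]],
    [[0, 0, 0.7], [0, 0, 0]],
    [[0, 0, 0.5], [0, 0, 0]],
    [[0, 0, 0], [0, 0, 0]]
  ]
}}

```text
time_s: 33.02
eef_pos: [586.2, -243.0, 89.8]
ee_rot: [0.0, 1.0, 0.025, 0.001]
force: [-1.7, 1.5, 5.2]
grip_width: 0.117
```

Contact; release and retreat.

{"op": "play_rows", "data": {
  "motion": [
    [[0, 0, 0], [0, 0, 0]],
    [[0, 0, 0], [0, 0, 0]],
    [[0, 0, 0], [0, 0, 0]],
    [[0, 0, 0], [0, 0, 0]],
    [[0, 0, -5], [0, 0, 0]],
    [[0, 0, -10], [0, 0, 0]],
    [[0, 0, -15], [0, 0, 0]],
    [[0, 0, -25], [0, 0, 0]],
    [[0, 0, -30], [0, 0, 0]],
    [[0, 0, -35], [0, 0, 0]],
    [[0, 0, -25], [0, 0, 0]],
    [[0, 0, 0], [0, 0, 0]],
    [[0, 0, 0], [0, 0, 0]]
  ],
  "fingers": 28
}}

```text
time_s: 34.1
eef_pos: [586.3, -243.1, 236.1]
ee_rot: [0.001, 1.0, 0.025, 0.002]
force: [0.4, -0.3, -0.8]
grip_width: 0.329
```

```bash
python3 - <<'E'
from h import *
plan([489.3,287.9,225],-3.35,35); snap('wrist','w8')
E
```

```text
turn z 6.26 shift [-127.9 -524.4   11.1] rows 16 | now [ 586.3 -243.1  236.1] yaw 2.91 tilt [ 0.0032 -0.0021 -1.    ] F [ 0.4 -0.3 -0.8] g 28.1 t 34.1
```

{"op": "play_rows", "data": {
  "motion": [
    [[0, 0, 0], [0, 0, 3.15]],
    [[0, 0, 0], [0, 0, 3.1]],
    [[-4, -16, 0], [0, 0, 0]],
    [[-8, -32, 0], [0, 0, 0]],
    [[-9, -36, 1], [0, 0, 0]],
    [[-9, -36, 1], [0, 0, 0]],
    [[-9, -36, 1], [0, 0, 0]],
    [[-9, -36, 1], [0, 0, 0]],
    [[-9, -36, 1], [0, 0, 0]],
    [[-9, -36, 1], [0, 0, 0]],
    [[-9, -36, 1], [0, 0, 0]],
    [[-9, -36, 1], [0, 0, 0]],
    [[-9, -36, 1], [0, 0, 0]],
    [[-9, -36, 1], [0, 0, 0]],
    [[-9, -36, 1], [0, 0, 0]],
    [[-8, -36, 1], [0, 0, 0]],
    [[-5, -26, 0], [0, 0, 0]],
    [[-4, -18, 0], [0, 0, 0]],
    [[0, 0, 0], [0, 0, 0]],
    [[0, 0, 0], [0, 0, 0]]
  ]
}}

```text
time_s: 35.82
eef_pos: [488.1, 287.9, 220.8]
ee_rot: [0.0, 1.0, -0.028, -0.001]
force: [-0.4, -0.8, 0.1]
grip_width: 0.328
```

```bash
python3 - <<'E'
from h import *
plan([489.3,287.9,71],-3.35,35)
E
```

```text
turn z 0.09 shift [ 1.200e+00 -1.000e-01  1.498e+02] rows 5 | now [488.1 287.9 220.8] yaw -3.26 tilt [-2.e-03 -9.e-04 -1.e+00] F [-0.4 -0.8  0.1] g 28.0 t 35.8
```

{"op": "play_rows", "data": {
  "motion": [
    [[0.5, 0, 10], [0, 0, 0]],
    [[0, 0, 20], [0, 0, 0]],
    [[0, 0, 25], [0, 0, 0]],
    [[0, 0, 25], [0, 0, 0]],
    [[0, 0, 18], [0, 0, 0]],
    [[0, 0, 10], [0, 0, 0]],
    [[0, 0, 8], [0, 0, 0]],
    [[0, 0, 8], [0, 0, 0]],
    [[0, 0, 8], [0, 0, 0]],
    [[0, 0, 8], [0, 0, 0]],
    [[0, 0, 8], [0, 0, 0]],
    [[0, 0, 3], [0, 0, 0]],
    [[0, 0, 0], [0, 0, 0]],
    [[0, 0, 0], [0, 0, 0]]
  ]
}}

```text
time_s: 36.98
eef_pos: [489.4, 287.8, 71.1]
ee_rot: [-0.0, 1.0, -0.029, 0.0]
force: [0.2, -0.6, 0.4]
grip_width: 0.327
```

{"op": "play_rows", "data": {
  "motion": [
    [[0, 0, 0], [0, 0, 0]],
    [[0, 0, 0], [0, 0, 0]],
    [[0, 0, 0], [0, 0, 0]],
    [[0, 0, 0], [0, 0, 0]],
    [[0, 0, 0], [0, 0, 0]],
    [[0, 0, 0], [0, 0, 0]],
    [[0, 0, 0], [0, 0, 0]]
  ],
  "fingers": 0
}}

```text
time_s: 37.57
eef_pos: [489.6, 287.9, 71.5]
ee_rot: [-0.0, 1.0, -0.029, 0.001]
force: [-0.9, -0.1, 5.4]
grip_width: 0.116
```

{"op": "play_rows", "data": {
  "motion": [
    [[0, 0, -3], [0, 0, 0]],
    [[0, 0, -6], [0, 0, 0]],
    [[0, 0, -10], [0, 0, 0]],
    [[0, 0, -12], [0, 0, 0]],
    [[0, 0, -15], [0, 0, 0]],
    [[0, 0, -18], [0, 0, 0]],
    [[0, 0, -20], [0, 0, 0]],
    [[0, 0, -20], [0, 0, 0]],
    [[0, 0, -20], [0, 0, 0]],
    [[0, 0, -20], [0, 0, 0]],
    [[0, 0, -15], [0, 0, 0]],
    [[0, 0, -8], [0, 0, 0]],
    [[0, 0, 0], [0, 0, 0]],
    [[0, 0, 0], [0, 0, 0]]
  ]
}}

```text
time_s: 38.73
eef_pos: [489.0, 287.6, 237.5]
ee_rot: [0.0, 1.0, -0.029, -0.0]
force: [-0.0, -0.9, -2.9]
grip_width: 0.12
```

```bash
python3 - <<'E'
from h import *
plan([460.1,-248.1,237],2.9,30); 
E
```

```text
turn z -6.25 shift [-5.600e+01  5.336e+02  5.000e-01] rows 18 | now [489.  287.6 237.5] yaw -3.35 tilt [-5.e-04 -2.e-04 -1.e+00] F [-0.  -0.9 -2.9] g 10.3 t 38.7
```

{"op": "play_rows", "data": {
  "motion": [
    [[0, 0, 0], [0, 0, -3.2]],
    [[0, 0, 0], [0, 0, -3.05]],
    [[-1, 10, 0], [0, 0, 0]],
    [[-2.3, 23, 0], [0, 0, 0]],
    [[-3.7, 34, 0], [0, 0, 0]],
    [[-3.7, 35, 0], [0, 0, 0]],
    [[-3.7, 35, 0], [0, 0, 0]],
    [[-3.7, 35, 0], [0, 0, 0]],
    [[-3.7, 35, 0], [0, 0, 0]],
    [[-3.7, 35, 0], [0, 0, 0]],
    [[-3.7, 35, 0], [0, 0, 0]],
    [[-3.7, 35, 0], [0, 0, 0]],
    [[-3.7, 35, 0], [0, 0, 0]],
    [[-3.7, 35, 0], [0, 0, 0]],
    [[-3.7, 35, 0], [0, 0, 0]],
    [[-3.7, 35, 0], [0, 0, 0]],
    [[-3.6, 35, 0], [0, 0, 0]],
    [[-2.6, 26, 0], [0, 0, 0]],
    [[-1.6, 16, 0], [0, 0, 0]],
    [[-0.5, 5, 0], [0, 0, 0]]
  ]
}}

```text
time_s: 40.4
eef_pos: [459.1, -250.9, 236.7]
ee_rot: [-0.0, 1.0, 0.023, -0.001]
force: [1.0, 0.8, -2.5]
grip_width: 0.12
```

{"op": "play_rows", "data": {
  "motion": [
    [[0, 0, 0], [0, 0, 0]],
    [[0, 0, 0], [0, 0, 0]],
    [[0, 0, 0], [0, 0, 0]]
  ]
}}

```text
time_s: 40.65
eef_pos: [460.3, -247.4, 237.8]
ee_rot: [-0.0, 1.0, 0.026, -0.0]
force: [0.1, 0.4, -2.6]
grip_width: 0.12
```

```bash
python3 - <<'E'
from h import *
plan([460.1,-248.1,90],2.9,30)
E
```

```text
turn z 0.04 shift [ -0.2   0.7 147.8] rows 5 | now [ 460.3 -247.4  237.8] yaw 2.94 tilt [-2.e-04  5.e-04 -1.e+00] F [ 0.1  0.4 -2.6] g 10.2 t 40.6
```

{"op": "play_rows", "data": {
  "motion": [
    [[0, 0, 10], [0, 0, 0]],
    [[0, 0, 20], [0, 0, 0]],
    [[0, 0, 25], [0, 0, 0]],
    [[0, 0, 25], [0, 0, 0]],
    [[0, 0, 15], [0, 0, 0]],
    [[0, 0, 10], [0, 0, 0]],
    [[0, 0, 8], [0, 0, 0]],
    [[0, 0, 8], [0, 0, 0]],
    [[0, 0, 8], [0, 0, 0]],
    [[0, 0, 8], [0, 0, 0]],
    [[0, 0, 6], [0, 0, 0]],
    [[0, 0, 3], [0, 0, 0]],
    [[0, 0, 0], [0, 0, 0]],
    [[0, 0, 0], [0, 0, 0]]
  ]
}}

```text
time_s: 41.82
eef_pos: [460.5, -248.6, 92.1]
ee_rot: [0.0, 1.0, 0.025, 0.0]
force: [0.1, -0.8, -1.4]
grip_width: 0.12
```

{"op": "play_rows", "data": {
  "motion": [
    [[0, 0, 1], [0, 0, 0]],
    [[0, 0, 1], [0, 0, 0]],
    [[0, 0, 0.7], [0, 0, 0]],
    [[0, 0, 0.3], [0, 0, 0]],
    [[0, 0, 0], [0, 0, 0]]
  ]
}}

```text
time_s: 42.23
eef_pos: [460.6, -248.7, 89.5]
ee_rot: [0.0, 1.0, 0.025, 0.0]
force: [-0.5, 0.1, 5.0]
grip_width: 0.121
```

{"op": "play_rows", "data": {
  "motion": [
    [[0, 0, 0], [0, 0, 0]],
    [[0, 0, 0], [0, 0, 0]],
    [[0, 0, 0], [0, 0, 0]],
    [[0, 0, 0], [0, 0, 0]],
    [[0, 0, -5], [0, 0, 0]],
    [[0, 0, -10], [0, 0, 0]],
    [[0, 0, -20], [0, 0, 0]],
    [[0, 0, -30], [0, 0, 0]],
    [[0, 0, -35], [0, 0, 0]],
    [[0, 0, -35], [0, 0, 0]],
    [[0, 0, -35], [0, 0, 0]],
    [[0, 0, -25], [0, 0, 0]],
    [[0, 0, -15], [0, 0, 0]],
    [[0, 0, 0], [0, 0, 0]]
  ],
  "fingers": 28
}}

```text
time_s: 43.4
eef_pos: [461.0, -249.0, 303.3]
ee_rot: [0.002, 1.0, 0.025, 0.003]
force: [-0.0, 0.9, -0.2]
grip_width: 0.328
```

{"op": "play_rows", "data": {
  "motion": [
    [[0, 0, 0], [0, 0, -6.9]],
    [[0, 0, 0], [0, 0, -6.9]],
    [[0, 0, 0], [0, 0, -6.9]],
    [[0, 0, 0], [0, 0, -6.9]],
    [[0, 0, 0], [0, 0, -6.9]],
    [[0, 0, 0], [0, 0, -6.9]],
    [[0, 0, 0], [0, 0, -6.9]],
    [[0, 0, 0], [0, 0, -6.9]],
    [[0, 0, 0], [0, 0, -6.9]],
    [[0, 0, 0], [0, 0, -6.9]],
    [[0, 0, 0], [0, 0, -6.9]],
    [[0, 0, 0], [0, 0, -6.9]],
    [[0, 0, 0], [0, 0, -6.6]],
    [[0, 0, 0], [0, 0, 0]]
  ],
  "fingers": 70
}}

```text
time_s: 44.57
eef_pos: [460.1, -248.2, 298.3]
ee_rot: [-0.001, 0.691, 0.723, -0.0]
force: [0.3, 0.2, -0.4]
grip_width: 0.821
```

```bash
python3 - <<'E'
from h import *
plan([538,-9.6,300],92.3,35)
E
```

```text
turn z 0.23 shift [235.3  87.4  -1.7] rows 8 | now [ 460.1 -248.2  298.3] yaw 92.53 tilt [-9.e-04  8.e-04 -1.e+00] F [ 0.3  0.2 -0.4] g 70.1 t 44.6
```

{"op": "play_rows", "data": {
  "motion": [
    [[11, 4, 0], [0, 0, 0.2]],
    [[24, 9, 0], [0, 0, 0]],
    [[30, 11, 0], [0, 0, 0]],
    [[30, 11, 0], [0, 0, 0]],
    [[30, 11, 0], [0, 0, 0]],
    [[30, 11, 0], [0, 0, 0]],
    [[30, 11, 0], [0, 0, 0]],
    [[27, 10, 0], [0, 0, 0]],
    [[16, 6, 0], [0, 0, 0]],
    [[7, 3, 0], [0, 0, 0]],
    [[0, 0, 0], [0, 0, 0]],
    [[0, 0, 0], [0, 0, 0]],
    [[0, 0, 0], [0, 0, 0]],
    [[0, 0, 0], [0, 0, 0]]
  ]
}}

```text
time_s: 45.73
eef_pos: [538.4, -11.4, 298.9]
ee_rot: [0.0, 0.695, 0.719, -0.0]
force: [-0.4, 0.0, -0.6]
grip_width: 0.819
```

```bash
python3 - <<'E'
from h import *
plan([538,-9.6,300],92.3,35); s=ctrl.sense(); im=snap('wrist','w9'); np.savez('w9.npz',p=s['eef_pos'],q=s['ee_rot'])
cv2.imwrite('pics/w9b.png',cv2.resize(im[:,:,::-1],None,fx=1.5,fy=1.5,interpolation=3))
E
```

```text
turn z -0.32 shift [ 1.8 -0.3 -1.1] rows 1 | now [538.4 -11.4 298.9] yaw 91.98 tilt [-1.e-04 -1.e-04 -1.e+00] F [-0.4  0.  -0.6] g 70.0 t 45.7
```

View pics/w9b.png

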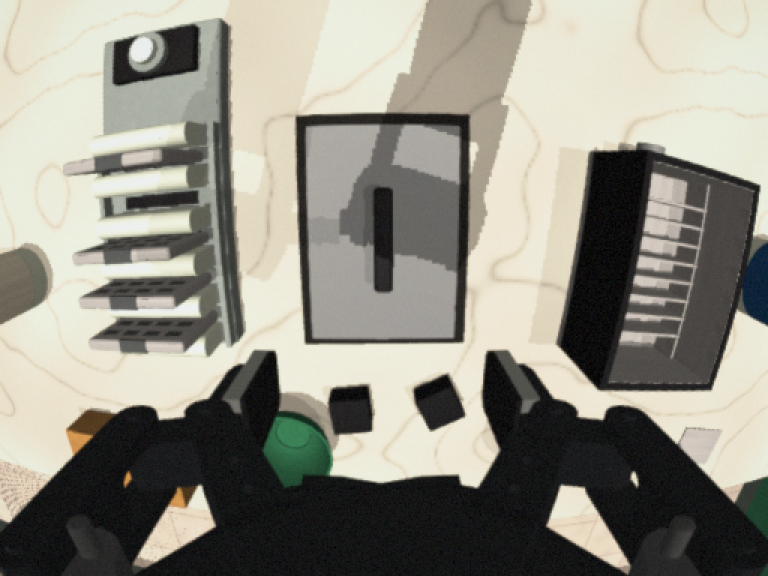

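```bash
python3 - <<'E'
from h import *
np.set_printoptions(precision=1,suppress=True)
d=np.load('w9.npz')
a,b=[wray(np.array(u)/1.5,d['p'],d['q'],57)[:2] for u in [(382.5,187),(384,292)]]
print(a,b,(a+b)/2,np.degrees(np.arctan2(*(b-a)[::-1])))
plan([538,-9.4,30],92.3)
E
```

```text
[487.6 -12.2] [586.2  -7.2] [536.9  -9.7] 2.881165420050549
turn z -0.31 shift [  2.   -0.4 268.9] rows 11 | now [538.4 -11.3 298.9] yaw 91.99 tilt [-0. -0. -1.] F [-0.8  0.2  0.2] g 69.8 t 45.8
```

Lid unmoved (about 538, −9.5, 2.3°). Grasp it.

{"op": "play_rows", "data": {
  "motion": [
    [[1, 0, 12], [0, 0, -0.3]],
    [[1, 0, 25], [0, 0, 0]],
    [[0, 0, 30], [0, 0, 0]],
    [[0, 0, 35], [0, 0, 0]],
    [[0, 0, 35], [0, 0, 0]],
    [[0, 0, 35], [0, 0, 0]],
    [[0, 0, 30], [0, 0, 0]],
    [[0, 0, 20], [0, 0, 0]],
    [[0, 0, 15], [0, 0, 0]],
    [[0, 0, 10], [0, 0, 0]],
    [[0, 0, 10], [0, 0, 0]],
    [[0, 0, 7], [0, 0, 0]],
    [[0, 0, 4], [0, 0, 0]],
    [[0, 0, 0], [0, 0, 0]],
    [[0, 0, 0], [0, 0, 0]]
  ]
}}

```text
time_s: 47.03
eef_pos: [538.9, -8.5, 31.3]
ee_rot: [0.0, 0.692, 0.722, 0.0]
force: [0.8, -0.1, 0.9]
grip_width: 0.822
```

{"op": "play_rows", "data": {
  "motion": [
    [[0, 0, 0], [0, 0, 0]],
    [[0, 0, 0], [0, 0, 0]],
    [[0, 0, 0], [0, 0, 0]],
    [[0, 0, 0], [0, 0, 0]],
    [[0, 0, 0], [0, 0, 0]],
    [[0, 0, 0], [0, 0, 0]],
    [[0, 0, 0], [0, 0, 0]],
    [[0, 0, 0], [0, 0, 0]]
  ],
  "fingers": 0
}}

```text
time_s: 47.7
eef_pos: [538.8, -8.4, 31.4]
ee_rot: [0.0, 0.692, 0.722, 0.0]
force: [-1.5, 0.5, 4.7]
grip_width: 0.179
```

{"op": "play_rows", "data": {
  "motion": [
    [[0, 0, -4], [0, 0, 0]],
    [[0, 0, -8], [0, 0, 0]],
    [[0, 0, -15], [0, 0, 0]],
    [[0, 0, -25], [0, 0, 0]],
    [[0, 0, -30], [0, 0, 0]],
    [[0, 0, -30], [0, 0, 0]],
    [[0, 0, -30], [0, 0, 0]],
    [[0, 0, -25], [0, 0, 0]],
    [[0, 0, -15], [0, 0, 0]],
    [[0, 0, -8], [0, 0, 0]],
    [[0, 0, 0], [0, 0, 0]],
    [[0, 0, 0], [0, 0, 0]]
  ]
}}

```text
time_s: 48.7
eef_pos: [538.2, -8.3, 220.1]
ee_rot: [-0.001, 0.692, 0.722, -0.0]
force: [-0.2, 0.2, -2.9]
grip_width: 0.175
```

```bash
python3 - <<'E'
from h import *
plan([551.3,284.3,220],86.63,30); s=ctrl.sense(); im=snap('wrist','w10'); np.savez('w10.npz',p=s['eef_pos'],q=s['ee_rot'])
cv2.imwrite('pics/w10b.png',cv2.resize(im[:,:,::-1],None,fx=1.5,fy=1.5,interpolation=3))
E
```

```text
turn z 5.77 shift [ 2.929e+02 -4.100e+00  1.000e-01] rows 10 | now [538.2  -8.3 220.1] yaw 92.4 tilt [-1.2e-03  3.0e-04 -1.0e+00] F [-0.2  0.2 -2.9] g 14.9 t 48.7
```

View pics/w10b.png

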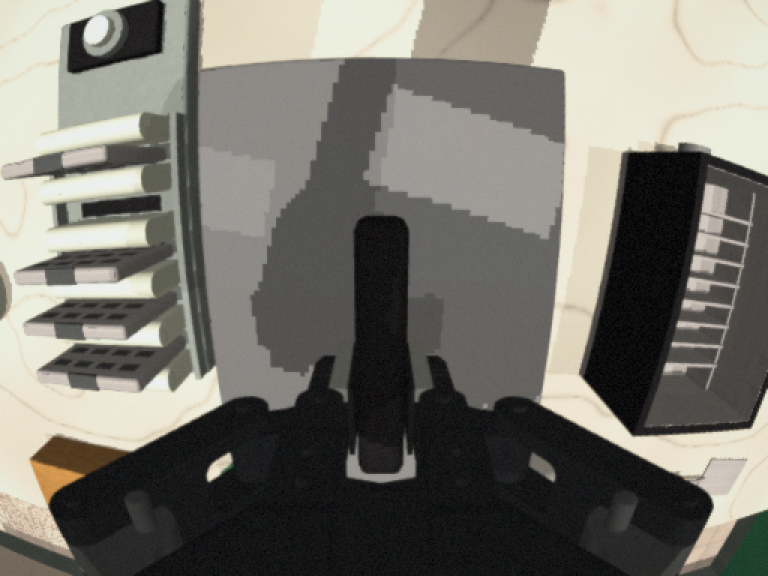

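{"op": "play_rows", "data": {
  "motion": [
    [[0, 0, 0], [0, 0, 1.9]],
    [[0, 0, 0], [0, 0, 1.9]],
    [[0, 0, 0], [0, 0, 1.95]],
    [[10, 0, 0], [0, 0, 0]],
    [[19, 0, 0], [0, 0, 0]],
    [[25, -0.4, 0], [0, 0, 0]],
    [[25, -0.4, 0], [0, 0, 0]],
    [[25, -0.4, 0], [0, 0, 0]],
    [[25, -0.4, 0], [0, 0, 0]],
    [[25, -0.4, 0], [0, 0, 0]],
    [[25, -0.4, 0], [0, 0, 0]],
    [[25, -0.4, 0], [0, 0, 0]],
    [[25, -0.4, 0], [0, 0, 0]],
    [[25, -0.4, 0], [0, 0, 0]],
    [[20, -0.2, 0], [0, 0, 0]],
    [[12, 0, 0], [0, 0, 0]],
    [[7, 0, 0], [0, 0, 0]],
    [[0, 0, 0], [0, 0, 0]],
    [[0, 0, 0], [0, 0, 0]],
    [[0, 0, 0], [0, 0, 0]]
  ]
}}

```text
time_s: 50.42
eef_pos: [552.0, 283.3, 220.8]
ee_rot: [0.0, 0.728, 0.686, -0.0]
force: [0.3, -0.1, -3.7]
grip_width: 0.18
```

```bash
python3 - <<'E'
from h import *
plan([551.6,284.4,137.3],86.62,30); s=ctrl.sense(); im=snap('wrist','w11'); np.savez('w11.npz',p=s['eef_pos'],q=s['ee_rot'])
E
```

```text
turn z -0.02 shift [ 1.  -0.4 83.5] rows 3 | now [552.  283.3 220.8] yaw 86.6 tilt [-3.e-04 -4.e-04 -1.e+00] F [ 0.3 -0.1 -3.7] g 15.4 t 50.4
```

Aligned. Lower; plug bottom meets the rim at about TCP 149, so slow from there.

{"op": "play_rows", "data": {
  "motion": [
    [[0.5, 0, 10], [0, 0, 0]],
    [[0.5, -0.4, 15], [0, 0, 0]],
    [[0, 0, 15], [0, 0, 0]],
    [[0, 0, 10], [0, 0, 0]],
    [[0, 0, 8], [0, 0, 0]],
    [[0, 0, 5], [0, 0, 0]],
    [[0, 0, 3], [0, 0, 0]],
    [[0, 0, 3], [0, 0, 0]],
    [[0, 0, 3], [0, 0, 0]],
    [[0, 0, 3], [0, 0, 0]],
    [[0, 0, 2], [0, 0, 0]],
    [[0, 0, 2], [0, 0, 0]],
    [[0, 0, 1], [0, 0, 0]],
    [[0, 0, 0], [0, 0, 0]],
    [[0, 0, 0], [0, 0, 0]]
  ]
}}

```text
time_s: 51.72
eef_pos: [551.6, 285.3, 141.0]
ee_rot: [0.0, 0.727, 0.686, 0.0]
force: [-0.3, 0.5, -3.0]
grip_width: 0.174
```

{"op": "play_rows", "data": {
  "motion": [
    [[0, 0, 1], [0, 0, 0]],
    [[0, 0, 1], [0, 0, 0]],
    [[0, 0, 1], [0, 0, 0]],
    [[0, 0, 0.7], [0, 0, 0]],
    [[0, 0, 0], [0, 0, 0]]
  ]
}}

```text
time_s: 52.13
eef_pos: [551.5, 285.3, 137.5]
ee_rot: [0.0, 0.727, 0.686, 0.0]
force: [-1.2, -0.5, 0.7]
grip_width: 0.175
```

{"op": "play_rows", "data": {
  "motion": [
    [[0, 0, 0.5], [0, 0, 0]],
    [[0, 0, 0], [0, 0, 0]]
  ]
}}

```text
time_s: 52.3
eef_pos: [551.6, 285.3, 137.4]
ee_rot: [0.0, 0.727, 0.686, 0.0]
force: [-3.6, -2.1, 5.2]
grip_width: 0.177
```

{"op": "play_rows", "data": {
  "motion": [
    [[0, 0, 0], [0, 0, 0]],
    [[0, 0, 0], [0, 0, 0]],
    [[0, 0, 0], [0, 0, 0]],
    [[0, 0, 0], [0, 0, 0]],
    [[0, 0, -5], [0, 0, 0]],
    [[0, 0, -10], [0, 0, 0]],
    [[0, 0, -20], [0, 0, 0]],
    [[0, 0, -30], [0, 0, 0]],
    [[0, 0, -35], [0, 0, 0]],
    [[0, 0, -35], [0, 0, 0]],
    [[0, 0, -25], [0, 0, 0]],
    [[0, 0, 0], [0, 0, 0]],
    [[0, 0, 0], [0, 0, 0]]
  ],
  "fingers": 70
}}

```text
time_s: 53.38
eef_pos: [551.8, 285.4, 298.6]
ee_rot: [0.001, 0.727, 0.686, 0.002]
force: [0.8, -0.3, -1.2]
grip_width: 0.818
```

```bash
python3 - <<'E'
from h import *
plan([345.8,-253.9,200],None,30); s=ctrl.sense(); im=snap('wrist','w12'); np.savez('w12.npz',p=s['eef_pos'],q=s['ee_rot']); im2=snap('side','s12')
o=cv2.resize(im[:260,150:400,::-1],None,fx=1.6,fy=1.6,interpolation=3); b=cv2.resize(im2[130:290,180:340,::-1],None,fx=2.5,fy=2.5,interpolation=3)
h=max(o.shape[0],b.shape[0]); p=lambda x:np.pad(x,((0,h-x.shape[0]),(0,0),(0,0)))
cv2.imwrite('pics/w12b.png',np.hstack([p(o),p(b)]))
E
```

```text
turn z 0 shift [-550.5 -174.2   98.6] rows 20 | now [551.8 285.4 298.6] yaw 86.65 tilt [ 0.0034  0.001  -1.    ] F [ 0.8 -0.3 -1.2] g 69.8 t 53.4
```

View pics/w12b.png

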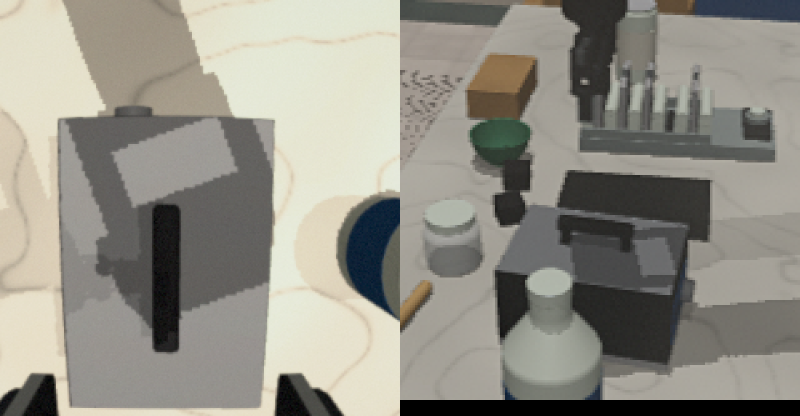

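{"op": "play_rows", "data": {
  "motion": [
    [[-13, -4, 0], [0, 0, 0]],
    [[-26, -8, 0], [0, 0, 0]],
    [[-34, -11, 0], [0, 0, 0]],
    [[-34, -11, 0], [0, 0, 0]],
    [[-34, -11, 0], [0, 0, 0]],
    [[-34, -11, 0], [0, 0, 0]],
    [[-34, -11, 0], [0, 0, 0]],
    [[-34, -11, 0], [0, 0, 0]],
    [[-34, -11, 0], [0, 0, 0]],
    [[-34, -11, 0], [0, 0, 0]],
    [[-34, -11, 0], [0, 0, 0]],
    [[-34, -11, 0], [0, 0, 0]],
    [[-34, -11, 0], [0, 0, 0]],
    [[-34, -11, 0], [0, 0, 0]],
    [[-34, -11, 0], [0, 0, 0]],
    [[-31, -9, 0], [0, 0, 0]],
    [[-24, -6, 0], [0, 0, 0]],
    [[-14, -4, 0], [0, 0, 0]],
    [[0, 0, 0], [0, 0, 0]],
    [[0, 0, 0], [0, 0, 0]]
  ],
  "fingers": 0
}}

```text
time_s: 55.15
eef_pos: [345.3, -253.4, 295.8]
ee_rot: [-0.001, 0.728, 0.686, 0.0]
force: [0.7, 0.3, 0.3]
grip_width: 0.002
```

```bash
python3 - <<'E'
from h import *
np.set_printoptions(precision=1,suppress=True)
plan([345.8,-253.9,100],None,30); s=ctrl.sense(); im=snap('wrist','w13'); np.savez('w13.npz',p=s['eef_pos'],q=s['ee_rot'])
r=ctrl.spot_in('wrist','start_top'); print([(d['p'],[wray(np.array(d['position'])*[512,384],s['eef_pos'],s['ee_rot'],z) for z in (45,60)]) for d in r[:2]])
print(wproj([345.8,-253.9,60],s['eef_pos'],s['ee_rot']))
cv2.imwrite('pics/w13b.png',cv2.resize(im[:,:,::-1],None,fx=1.5,fy=1.5,interpolation=3))
E
```

```text
turn z 0 shift [ -0.5   0.5 195.8] rows 7 | now [ 345.3 -253.4  295.8] yaw 86.57 tilt [-0.  0. -1.] F [0.7 0.3 0.3] g 0.2 t 55.1
[(0.52, [array([ 350.4, -258.2,   45. ]), array([ 347.8, -257.9,   60. ])])]
[253.5 162.6]
```

View pics/w13b.png

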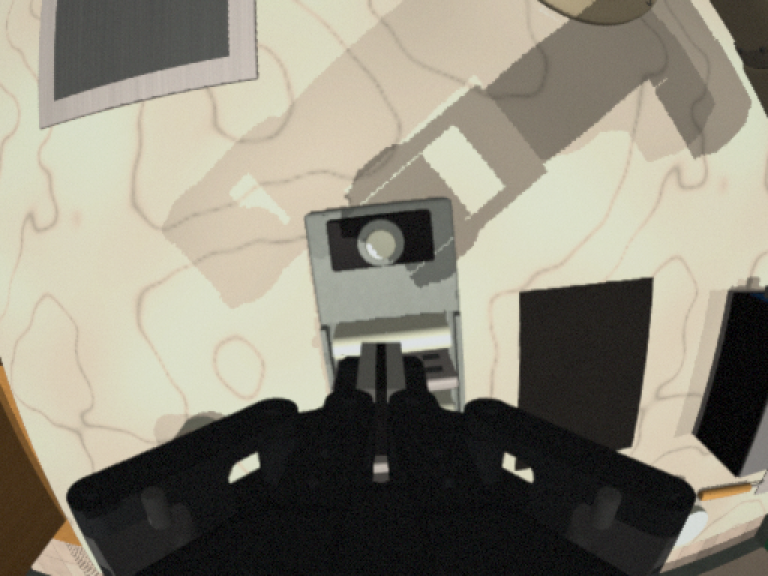

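{"op": "play_rows", "data": {
  "motion": [
    [[0, 0, 15], [0, 0, 0]],
    [[0, 0, 30], [0, 0, 0]],
    [[0, 0, 35], [0, 0, 0]],
    [[0, 0, 35], [0, 0, 0]],
    [[0, 0, 30], [0, 0, 0]],
    [[0, 0, 25], [0, 0, 0]],
    [[0, 0, 15], [0, 0, 0]],
    [[0, 0, 10], [0, 0, 0]],
    [[0, 0, 7], [0, 0, 0]],
    [[0, 0, 3], [0, 0, 0]],
    [[0, 0, 0], [0, 0, 0]],
    [[0, 0, 0], [0, 0, 0]]
  ]
}}

```text
time_s: 56.25
eef_pos: [346.0, -253.5, 92.2]
ee_rot: [0.0, 0.727, 0.686, -0.0]
force: [0.1, -0.6, 0.8]
grip_width: -0.005
```

{"op": "play_rows", "data": {
  "motion": [
    [[0, 0, 3], [0, 0, 0]],
    [[0, 0, 3], [0, 0, 0]],
    [[0, 0, 3], [0, 0, 0]],
    [[0, 0, 3], [0, 0, 0]],
    [[0, 0, 0], [0, 0, 0]]
  ]
}}

```text
time_s: 56.67
eef_pos: [345.5, -253.3, 79.1]
ee_rot: [-0.0, 0.728, 0.686, 0.0]
force: [-0.2, 0.9, -0.3]
grip_width: -0.001
```

{"op": "play_rows", "data": {
  "motion": [
    [[0, 0, 3], [0, 0, 0]],
    [[0, 0, 3], [0, 0, 0]],
    [[0, 0, 3], [0, 0, 0]],
    [[0, 0, 2], [0, 0, 0]],
    [[0, 0, 0], [0, 0, 0]]
  ]
}}

```text
time_s: 57.08
eef_pos: [345.5, -253.4, 68.2]
ee_rot: [-0.0, 0.727, 0.686, 0.0]
force: [-1.1, 0.1, -0.2]
grip_width: -0.0
```

{"op": "play_rows", "data": {
  "motion": [
    [[0, 0, 2], [0, 0, 0]],
    [[0, 0, 2], [0, 0, 0]],
    [[0, 0, 0], [0, 0, 0]]
  ]
}}

```text
time_s: 57.33
eef_pos: [345.6, -253.4, 64.4]
ee_rot: [-0.0, 0.727, 0.686, 0.0]
force: [-0.2, 0.8, 0.9]
grip_width: -0.002
```

{"op": "play_rows", "data": {
  "motion": [
    [[0, 0, 2], [0, 0, 0]],
    [[0, 0, 2], [0, 0, 0]],
    [[0, 0, 0], [0, 0, 0]]
  ]
}}

```text
time_s: 57.58
eef_pos: [345.5, -253.4, 60.3]
ee_rot: [-0.0, 0.727, 0.686, 0.0]
force: [0.1, -0.3, -0.8]
grip_width: 0.001
```

{"op": "play_rows", "data": {
  "motion": [
    [[0, 0, 2], [0, 0, 0]],
    [[0, 0, 2], [0, 0, 0]],
    [[0, 0, 0], [0, 0, 0]]
  ]
}}

```text
time_s: 57.83
eef_pos: [345.6, -253.4, 56.3]
ee_rot: [-0.0, 0.727, 0.686, 0.0]
force: [-0.5, -0.0, -0.2]
grip_width: 0.002
```

{"op": "play_rows", "data": {
  "motion": [
    [[0, 0, 2], [0, 0, 0]],
    [[0, 0, 1], [0, 0, 0]],
    [[0, 0, 0], [0, 0, 0]]
  ]
}}

```text
time_s: 58.08
eef_pos: [345.6, -253.5, 53.5]
ee_rot: [-0.0, 0.727, 0.686, 0.0]
force: [-0.7, 0.5, 0.3]
grip_width: 0.002
```

{"op": "play_rows", "data": {
  "motion": [
    [[0, 0, 1.5], [0, 0, 0]],
    [[0, 0, 1.5], [0, 0, 0]],
    [[0, 0, 0], [0, 0, 0]]
  ]
}}

```text
time_s: 58.33
eef_pos: [345.6, -253.5, 50.4]
ee_rot: [-0.0, 0.727, 0.686, 0.0]
force: [0.1, 0.7, 0.1]
grip_width: -0.001
```

{"op": "play_rows", "data": {
  "motion": [
    [[0, 0, 1.5], [0, 0, 0]],
    [[0, 0, 1.5], [0, 0, 0]],
    [[0, 0, 0], [0, 0, 0]]
  ]
}}

```text
time_s: 58.58
eef_pos: [345.6, -253.4, 47.4]
ee_rot: [-0.0, 0.727, 0.686, 0.0]
force: [-0.1, 0.6, -0.7]
grip_width: -0.001
```

```bash
python3 - <<'E'
from h import *
im=snap('side','s14'); i2=snap('scene','c14')
a=cv2.resize(im[150:220,270:360,::-1],(400,311),interpolation=3); b=cv2.resize(i2[120:190,220:310,::-1],(400,311),interpolation=3)
cv2.imwrite('pics/s14b.png',np.hstack([a,b])); plan([346,-254,50])
E
```

```text
turn z 0 shift [-0.4  0.4 -2.4] rows 1 | now [ 345.7 -253.5   47.6] yaw 86.65 tilt [-1.e-04  1.e-04 -1.e+00] F [ 0.4 -0.5 -0.7] g -0.7 t 58.7
```

View pics/s14b.png

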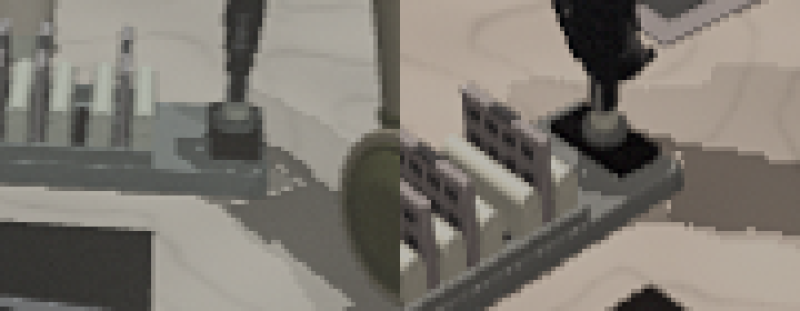

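{"op": "play_rows", "data": {
  "motion": [
    [[0, 0, 1], [0, 0, 0]],
    [[0, 0, 1], [0, 0, 0]],
    [[0, 0, 0], [0, 0, 0]]
  ]
}}

```text
time_s: 58.93
eef_pos: [345.6, -253.5, 45.5]
ee_rot: [-0.0, 0.727, 0.686, 0.0]
force: [0.2, 0.2, 0.3]
grip_width: 0.002
```

{"op": "play_rows", "data": {
  "motion": [
    [[0, 0, 1], [0, 0, 0]],
    [[0, 0, 1], [0, 0, 0]],
    [[0, 0, 0], [0, 0, 0]]
  ]
}}

```text
time_s: 59.18
eef_pos: [345.7, -253.5, 43.5]
ee_rot: [-0.0, 0.727, 0.686, 0.0]
force: [0.7, 0.5, 0.5]
grip_width: -0.0
```

{"op": "play_rows", "data": {
  "motion": [
    [[0, 0, 1], [0, 0, 0]],
    [[0, 0, 1], [0, 0, 0]],
    [[0, 0, 0], [0, 0, 0]]
  ]
}}

```text
time_s: 59.43
eef_pos: [345.7, -253.6, 41.7]
ee_rot: [0.0, 0.727, 0.686, 0.0]
force: [-0.9, 0.1, 2.0]
grip_width: -0.003
```

{"op": "play_rows", "data": {
  "motion": [
    [[0, 0, 1], [0, 0, 0]],
    [[0, 0, 1], [0, 0, 0]],
    [[0, 0, 0], [0, 0, 0]]
  ]
}}

```text
time_s: 59.68
eef_pos: [345.7, -253.6, 39.6]
ee_rot: [0.0, 0.727, 0.686, 0.0]
force: [0.2, 0.7, 3.8]
grip_width: 0.0
```

{"op": "play_rows", "data": {
  "motion": [
    [[0, 0, 1], [0, 0, 0]],
    [[0, 0, 1], [0, 0, 0]],
    [[0, 0, 0], [0, 0, 0]]
  ]
}}

```text
time_s: 59.93
eef_pos: [345.7, -253.6, 37.6]
ee_rot: [0.0, 0.727, 0.686, -0.0]
force: [-1.1, 0.5, 4.7]
grip_width: -0.001
```

{"op": "play_rows", "data": {
  "motion": [
    [[0, 0, 1], [0, 0, 0]],
    [[0, 0, 0.5], [0, 0, 0]],
    [[0, 0, 0], [0, 0, 0]]
  ]
}}

```text
time_s: 60.18
eef_pos: [345.8, -253.7, 37.2]
ee_rot: [0.0, 0.727, 0.686, -0.0]
force: [-4.6, 4.7, 19.7]
grip_width: -0.0
```

Hard stop with 20 N: the button is fully home. Hold briefly, retreat, and check everything.

{"op": "play_rows", "data": {
  "motion": [
    [[0, 0, 0], [0, 0, 0]],
    [[0, 0, 0], [0, 0, 0]],
    [[0, 0, -3], [0, 0, 0]],
    [[0, 0, -8], [0, 0, 0]],
    [[0, 0, -15], [0, 0, 0]],
    [[0, 0, -25], [0, 0, 0]],
    [[0, 0, -35], [0, 0, 0]],
    [[0, 0, -35], [0, 0, 0]],
    [[0, 0, -35], [0, 0, 0]],
    [[0, 0, -35], [0, 0, 0]],
    [[0, 0, -35], [0, 0, 0]],
    [[0, 0, -20], [0, 0, 0]],
    [[0, 0, 0], [0, 0, 0]],
    [[0, 0, 0], [0, 0, 0]]
  ]
}}

```text
time_s: 61.35
eef_pos: [345.7, -253.6, 282.6]
ee_rot: [0.001, 0.727, 0.686, -0.0]
force: [0.6, 0.5, -0.0]
grip_width: 0.003
```

```bash
python3 - <<'E'
from h import *
im=snap('side','s15'); i2=snap('scene','c15'); print(ctrl.sense()['time_s'])
a=cv2.resize(im[130:290,180:340,::-1],(400,400),interpolation=3); b=cv2.resize(i2[130:310,180:360,::-1],(400,400),interpolation=3)
cv2.imwrite('pics/s15b.png',np.hstack([a,b]))
E
```

```text
61.45
```

View pics/s15b.png

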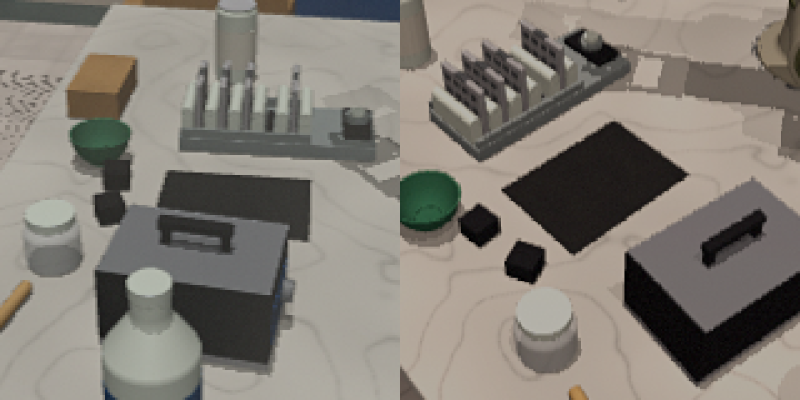

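```bash
python3 -c "
from rig import ctrl
print(ctrl.finish_job())"
```

```text
the job is handed in; nothing more can be done
None
```

The job is done and handed in at about 61 s of the 210 s allowed; the hand-in gives no verdict.

- **Lid off:** I lifted the lid and laid it handle up on the mat. It had not been knocked when I came back for it.
- **Cassettes:** The bath held three wet cassettes. They now stand in slots 5, 4 and 1, and the dry one is still in slot 3. The wrist picture before closing showed the bath empty.
- **Lid back on:** It met the rim at the expected height. The wrist, side and scene pictures show it flat and aligned with the bath.
- **Start button:** I pushed it about 5–6 mm down to a hard stop. It first touched at about 42.5 mm, resisted with about 5 N, then rose to about 20 N, and I backed off.

The last side and scene pictures show four cassettes upright in the rack, the lid seated and the bowl, jar, blocks, bottle and can apparently where they were.

The one disagreement was the button's height. My image estimate was about 60 mm, but it sat near 42 mm, so I came down in small steps watching the force. No check failed.

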